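# Take the next vial from the feed rack and slide it to the other station

## Robot

A 6-joint arm with a two-finger parallel gripper is mounted at the origin on a cart in front of the work surface, level with it; the furniture and walls round the work are solid. World frame = base frame: x ahead of the robot, y to its left, z up, the work surface at z = 0. Lengths are in m, angles in degrees, forces in N, time in s.
With the tool pointing down it reaches from about 0.35 to 0.8 m from the base axis. Payload 7.3 kg.
Tool frame: the origin (TCP) lies on the centre line of the jaws, within the pads' length; the fingertips stand 17 mm ahead of it and the grasp point (between the pads) lies 2 mm behind it (env.finger_overhang is the distance from the TCP to the fingertips, in m); z points along the fingers, y is the direction in which the jaws open and shut (so a half turn about z gives the same grasp; the last joint's range is limited). The gripper opens to 85 mm and grips with 20 to 120 N. Pads are 22 mm wide; open, the fingers measure 114 mm over their backs; the gripper's body (76 mm by 85 mm) begins 54 mm behind the grasp point. The pads swing forward as they close: fully open they stand 13 mm farther back than shut.
Start: joints at [68.583, 19.595, 87.324, -0, 73.075, -8.365], TCP at [0.119, 0.511, 0.248] pointing down, gripper open.
Joint ranges: [-145.02, 145.02], [-44.19, 115.74], [2.07, 154.8], [-57.11, 237.11], [16.16, 152.29], [-177.93, 177.93]. Speed limits (degrees/s): [147.25, 147.25, 180, 180, 180, 180].

## Interface

Orientations are given as [roll, pitch, yaw] about the fixed x, y, z axes, in that order (R = Rz(yaw) Ry(pitch) Rx(roll)).
In Python, from bench import status, cams, env gives the robot as it stands. The module is installed in compiled form; this text tells all that it offers.
- The arm moves only by the tool jog_arm, never from a script. Its argument "commands" is a list of rows, each an object with "slide": the shift along the world's x, y, z in m, a list of three; "twist": the turn, a rotation vector about the world's x, y, z in rad, a list of three; "jaw": the opening, from -1 (shut) to 1 (fully open), so that 0 is half open. In form: [{"slide": [tx, ty, tz], "twist": [wx, wy, wz], "jaw": jaw}, ...]. A call has 1 to 12 rows; each row shifts and turns the pose as measured when the row begins; what a row does not reach is not made up. A row lasts 1/12 s, in which the tool goes at most 41.7 mm and 7.16 degrees, less where a joint would pass 70% of its speed; a pose out of reach is approached as far as the arm can. A call with a gripper value outside its range is refused whole. The fingers move at their own pace and stop on an object; the grip force is fixed at half the most. Time passes only in rows, so rows that do not move let the fingers close. It gives the time, the measured TCP pose, the force and the opening at its end, in the units of the state.
- status.get_state(): the state, without advancing time (a new reading comes with each control period).
- cams.get_image(name): name is "side" or "top" or "wrist"; returns a dict with "frame" (384x512x3 uint8, red, green, blue), "K" (3x3 intrinsics, pixels), "extrinsics" (4x4, takes a point from world to camera coordinates). Camera axes: x right, y down, z forward; pixel columns grow to the right and rows downward; lengths in m; the calibration is good to about 2 mm. A picture is of the moment at which its call begins. There is no depth.
- env.close_job(): hands the job in, once; it reports no verdict.
The state is a dict: "clock": time; "q": joint angles; "qd": joint speeds; "joint_torque": joint torques, N m; "eef_pos": TCP position; "orientation": TCP orientation; "contact_force": force on the tool from outside, world axes, zero at the start; "moment": the same for the moment, N m; "finger_gap": finger opening in m.
Only numpy, scipy, OpenCV 4.12 (cv2) and the standard library are available. Lean on these libraries where they do the work, as an engineer would, in place of code of your own. Each camera call takes 0.05 s, during which the arm holds its last target.

## Task

Take the end vial from the sloped feed rack, so that the next one rolls down to the stop, and lay it centred in the V-shaped cradle of the sled. Then slide the loaded sled along the bench, without lifting it, so that it stands straight inside the empty outline, the vial still in its cradle; leave the other two vials on the track and everything else where it stands.

Things in the scene. Friction and masses are not known exactly. Their poses are not given: they have to be found in the camera images.
- rack: Fixed sheet-metal gravity feed rack, foot 122 x 82 mm. Origin on the bench exactly under the axis of the resting end vial; +x points up the track (away from the outlet), y along the lying vials, z up. The track rises 12 degrees towards +x. Side walls (outer width 61 mm) begin at x = 0.035. The outlet is open at front and sides; the end vial lies on a tongue only 28 mm wide.
- rack_stop (a point): Place of the centre of a vial that rests against the stop of the rack, 65 mm above the bench. The stop is a lip 28 mm wide, 10 mm high above the bed: a vial must first be raised about 18 mm, then drawn away towards the rack's -x. Both ends of the vial overhang the tongue by 11 mm, with free space beside and below them.
- rack_cover_edge (a point): Middle of the front edge of the dust cover (61 mm wide) over the track: 20 mm behind and 70 mm above the end vial's axis; from here the cover rises towards +x, to 0.16 m above the bench. A gripper coming straight down on the end vial would hit it; one whose upper part leans towards the rack's -x by 30 to 45 degrees has room.
- vial1_center (a point): Centre of the end vial (the lowest, the one to take). Amber glass vial, 28 mm diameter, 50 mm long overall, 32 to 52 g, along its y axis; plain white cap, 20 mm diameter, at +y. Best held by its two flat ends (20 mm across, 50 mm apart), a few mm above its axis so that the finger tips do not pinch the next vial as well, whose axis is 28 mm further up the track. All three vials are alike.
- vial1: The same end vial; origin at its centre, y along its axis; x and z turn as it rolls.
- vial2_center (a point): Centre of the second vial, touching the end vial at the start; it rolls down to the stop by itself when the end vial is lifted out.
- vial2: The same second vial; origin at its centre, y along its axis.
- vial3_center (a point): Centre of the third, uppermost vial on the track.
- sled: Loose metal sled, 0.32 to 0.52 kg, that slides on the bench: base plate 110 mm (x) by 78 mm (y), 8 mm thick; origin at the centre of its underside. At x = +33 mm a column carries the V-shaped cradle, at x = -36 mm stands a black upright handle. It starts inside the outline mark_a.
- sled_seat (a point): Place of the centre of a vial that rests centred in the sled's cradle, 54 mm above the bench, axis along the sled's y. The cradle is an upward-open V, 30 mm long in y, 46 mm wide in x, sides at 30 degrees, bottom 38 mm and rims 50 mm above the bench; the vial's ends overhang it by 10 mm each.
- sled_handle (a point): Grip point of the sled's upright handle, 41 mm above the bench (its top is 55 mm up). The handle is 26 mm long in x and 12 mm thick in y, to be pinched across y.
- mark_a: Flat black tape outline on the bench, 144 mm (x) by 112 mm (y) outside, tape 5 mm wide; origin at its centre. The sled stands in it at the start.
- mark_b: The other outline, same size, empty at the start, to one side or the other of mark_a (about 0.2 m away); x and y axes as the sled's when it stands straight in it.
- jar_d: Bystander: wide white-lidded sample jar, 61 mm diameter, 55 mm high; origin at the centre of its underside.
- flask_b: Bystander: conical glass flask, 68 mm diameter, 115 mm high; origin at the centre of its underside.
- timer: Bystander: flat bench timer, 66 x 66 x 16 mm; origin at the centre of its underside.
- weight_100: Bystander: brass knob weight, 27 mm diameter, 36 mm high; origin at the centre of its underside.
- weight_50: Bystander: brass knob weight, 21 mm diameter, 30 mm high; origin at the centre of its underside.
- jar_a: Bystander: white-lidded sample jar, 53 mm diameter, 68 mm high; origin at the centre of its underside.

How it is judged:
By the outcome, as a careful person would: the job done as asked, in the order asked, and still so for the second after the job is handed in, with the robot touching nothing.
It also fails if it takes over 54 s, if anything falls off the work surface, if the arm or the gripper's body presses on something with over 40 N, if the wrist force passes 120 N, or if a joint passes its speed limit or range.

## Working session

There is one attempt and no reset: what is moved stays moved. The work goes in short steps, Python scripts to look and compute and a tool call to move; the robot and the scene stay as the last step left them, time stands still between calls to the robot, and variables do not carry over. Pictures are saved under pics/ and viewed, and the job is handed in when it is done.

Besides the shell and the picture viewer there is one more tool, called by a JSON object that holds its "name" and its "arguments". jog_arm: Moves the arm, as the interface text tells. Its arguments: {"type":"object","properties":{"commands":{"type":"array"}},"required":["commands"]}

```bash
mkdir -p pics; python3 - <<'E'
from bench import status,cams,env
import cv2
s=status.get_state()
for k,v in s.items(): print(k,v)
for n in ("top","side","wrist"):
    d=cams.get_image(n); print(n,d["K"].tolist(),d["extrinsics"].round(4).tolist())
    cv2.imwrite(f"pics/{n}0.png",cv2.cvtColor(d["frame"],cv2.COLOR_RGB2BGR))
print(env.finger_overhang)
E
```

```text
clock 0.0
q [ 6.85824511e+01  1.96371153e+01  8.73773282e+01  8.19191579e-04
  7.30746462e+01 -8.36444288e+00]
qd [0.0090497  0.05430405 0.03725952 0.12279835 0.05854549 0.00204826]
joint_torque [-7.41125655e-05 -4.33680224e+01 -2.46005452e+01  4.19481512e-05
  7.91231840e-03  3.18322827e-05]
eef_pos [0.11840292 0.5110898  0.2476192 ]
orientation [-1.79911972e+02 -1.37347826e-02  1.66946644e+02]
contact_force [0.67592491 0.49270668 0.26999057]
moment [-0.02809789  0.02233845 -0.02495306]
finger_gap 0.08538044839516204
top [[438.904519266547, 0.0, 263.34719928917843], [0.0, 438.904519266547, 189.0408054774421], [0.0, 0.0, 1.0]] [[-0.0268, -0.9996, 0.0029, -0.1004], [-0.9786, 0.0256, -0.2043, 0.5597], [0.2042, -0.0083, -0.9789, 1.2478], [0.0, 0.0, 0.0, 1.0]]
side [[387.0326578257139, 0.0, 265.2637321053435], [0.0, 387.0326578257139, 195.0054075627469], [0.0, 0.0, 1.0]] [[0.9754, -0.2195, 0.0203, -0.5563], [-0.1274, -0.6362, -0.7609, 0.0851], [0.18, 0.7396, -0.6485, 1.1508], [0.0, 0.0, 0.0, 1.0]]
wrist [[319.7178990944285, 0.0, 254.20920585113845], [0.0, 319.7178990944285, 192.73396127636192], [0.0, 0.0, 1.0]] [[0.2259, 0.9742, -0.0006, -0.5256], [0.9353, -0.2167, 0.2797, -0.0363], [0.2724, -0.0638, -0.9601, 0.3783], [0.0, 0.0, 0.0, 1.0]]
0.017
```

View pics/top0.png

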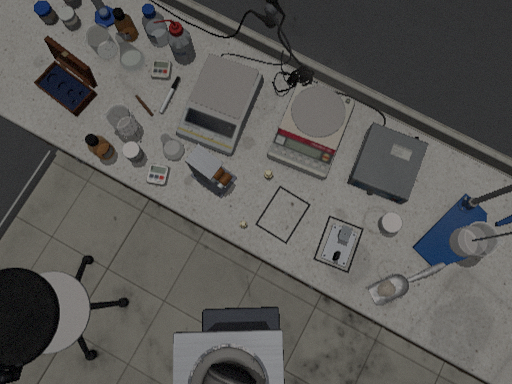

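View pics/side0.png

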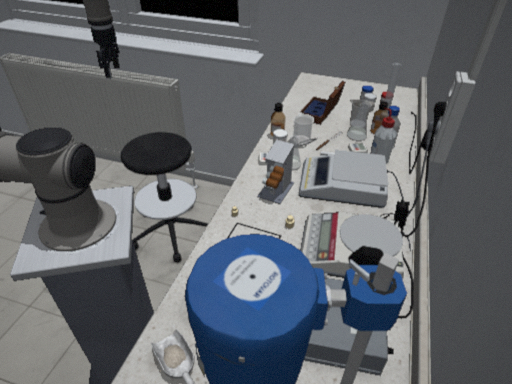

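View pics/wrist0.png

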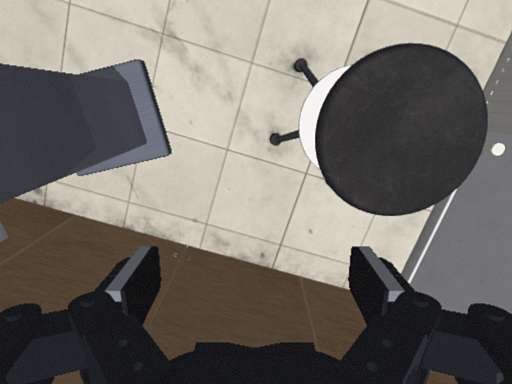

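The top view shows the rack at about (210,170), the empty outline at (284,214) and the sled at (339,243). Small weights stand at (268,174) and (243,224). In the side view a blue drum hides the sled, but the rack shows at (277,175). I'll enlarge both areas.

```bash
python3 - <<'E'
import cv2
a=cv2.imread("pics/top0.png")
cv2.imwrite("pics/t1.png",cv2.resize(a[135:285,180:380],None,fx=4,fy=4,interpolation=cv2.INTER_CUBIC))
cv2.imwrite("pics/t2.png",cv2.resize(a[135:215,175:255],None,fx=7,fy=7,interpolation=cv2.INTER_CUBIC))
a=cv2.imread("pics/side0.png")
cv2.imwrite("pics/s1.png",cv2.resize(a[125:245,210:340],None,fx=5,fy=5,interpolation=cv2.INTER_CUBIC))
E
```

```text
(no output)
```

View pics/t1.png

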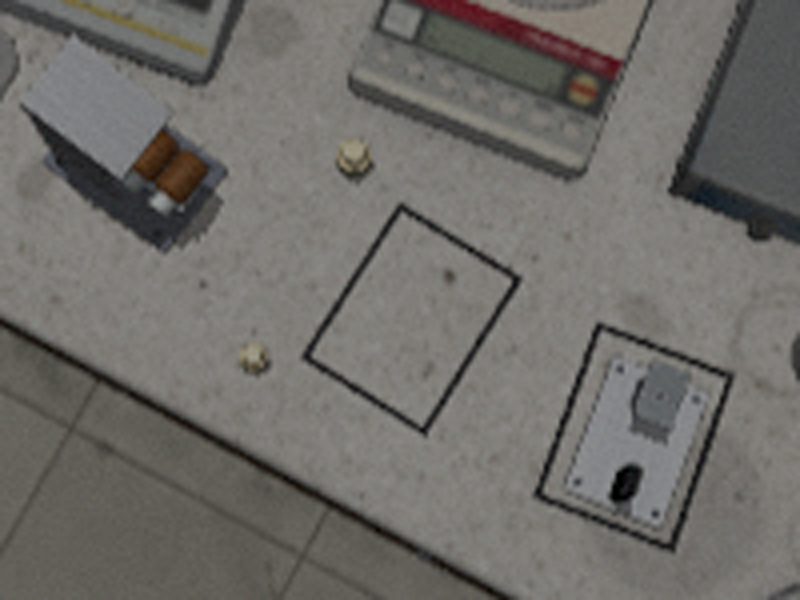

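View pics/t2.png

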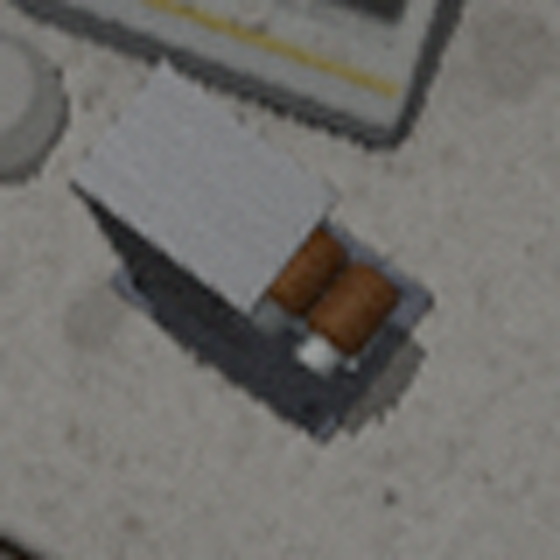

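View pics/s1.png

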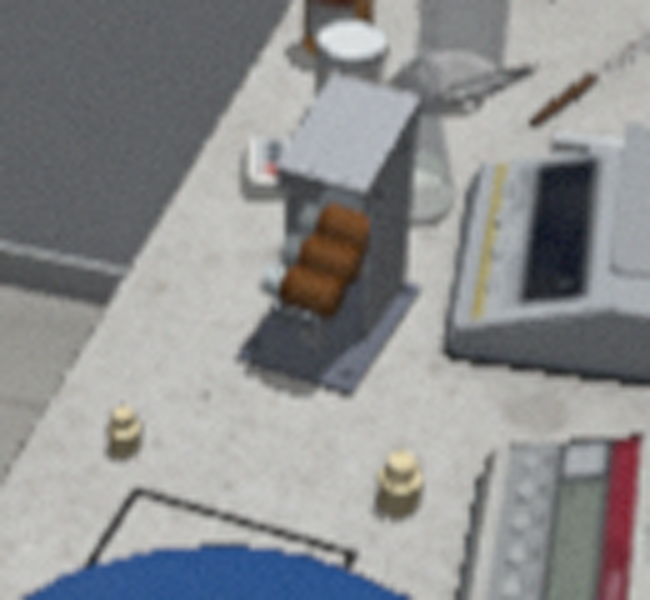

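The enlargements show the end vial at t2 (350,310), with its cap towards the lower left at (318,352). The cover's front edge runs (330,205)-(248,310) and the foot's front corners are (433,300) and (325,440). Both outlines are clear. Next I'll measure.

```bash
cat > h.py <<'E'
import numpy as np,cv2
from bench import status,cams,env
def ray(d,u,v):
    K=d["K"];E=d["extrinsics"];R=E[:3,:3];t=E[:3,3]
    return -R.T@t, R.T@np.linalg.solve(K,[u,v,1.])
def onz(d,u,v,z):
    c,r=ray(d,u,v); return c+r*(z-c[2])/r[2]
def tri(pts):
    A=np.zeros((3,3));b=np.zeros(3)
    for d,u,v in pts:
        c,r=ray(d,u,v);r=r/np.linalg.norm(r);P=np.eye(3)-np.outer(r,r);A+=P;b+=P@c
    return np.linalg.solve(A,b)
def proj(d,p):
    E=d["extrinsics"];q=d["K"]@(E[:3,:3]@np.asarray(p)+E[:3,3]);return q[:2]/q[2]
def bgr(d): return cv2.cvtColor(d["frame"],cv2.COLOR_RGB2BGR)
def yaw(a,b): return np.degrees(np.arctan2(b[1]-a[1],b[0]-a[0]))
E
python3 - <<'E'
from h import *
d=cams.get_image("top");s=cams.get_image("side")
g=cv2.cvtColor(d["frame"],cv2.COLOR_RGB2GRAY)
m=(g<75).astype(np.uint8)
m[:180]=0;m[:,:250]=0;m[280:]=0;m[:,370:]=0
cs,h=cv2.findContours(m,cv2.RETR_EXTERNAL,cv2.CHAIN_APPROX_NONE)
for c in cs:
    if cv2.contourArea(c)<20: continue
    # rectify to world plane then minAreaRect
    w=np.array([onz(d,*p[0],0)[:2] for p in c],np.float32)
    r=cv2.minAreaRect(w); print("dark",cv2.boundingRect(c),np.round(r[0],4),np.round(r[1],4),r[2])
hs=cv2.cvtColor(d["frame"],cv2.COLOR_RGB2HSV)
# sled plate: bright inside mark_a
roi=np.zeros_like(g);roi[218:268,318:360]=1
for a in (120,135,150):print(a,int(((g>a)&(roi>0)).sum()))
print("bench",np.median(g[200:240,230:250]),"plate",g[250,350],hs[250,350])
f=lambda u,v,z:onz(d,175+u/7,135+v/7,z)
A,B=f(330,205,.135),f(248,310,.135);print("cover",A,B,np.hypot(*(A-B)[:2]),yaw(B,A))
A,B=f(433,300,0.002),f(325,440,0.002);print("foot",A,B,np.hypot(*(A-B)[:2]),yaw(B,A))
C=f(112,280,0.002);print(C,np.hypot(*(B-C)[:2]),yaw(B,C))
for n,dd,b in (("top",d,(205,160,245,195)),("side",s,(255,155,300,195))):
    hh=cv2.cvtColor(dd["frame"],cv2.COLOR_RGB2HSV);x0,y0,x1,y1=b
    mm=((hh[...,0]<22)&(hh[...,1]>110)).astype(np.uint8);q=np.zeros_like(mm);q[y0:y1,x0:x1]=mm[y0:y1,x0:x1]
    cs,_=cv2.findContours(q,cv2.RETR_EXTERNAL,cv2.CHAIN_APPROX_NONE)
    print(n,[(cv2.contourArea(c),cv2.minAreaRect(c)) for c in cs])
E
```

```text
dark (250, 253, 49, 27) [ 0.3269 -0.1376] [0.1629 0.0168] 59.86637496948242
dark (314, 216, 49, 57) [ 0.3943 -0.3383] [0.1125 0.1434] 67.1163330078125
dark (256, 186, 54, 58) [ 0.4896 -0.1728] [0.1119 0.1435] 56.10250473022461
dark (347, 180, 23, 15) [ 0.575  -0.4165] [0.0772 0.027 ] 58.55522537231445
120 1050
135 221
150 0
bench 126.0 plate 136 [ 90   4 137]
cover [6.15347338e-01 6.58545173e-05 1.35000000e-01] [0.57265914 0.03326676 0.135     ] 0.05407940582238019 -37.874130009559934
foot [ 0.60635297 -0.03393968  0.002     ] [0.54409967 0.01464875 0.002     ] 0.07897030788961484 -37.97187784988526
[0.61925726 0.10914114 0.002     ] 0.12073721340760432 51.50187573938312
top [(153.0, ((222.23768615722656, 176.61474609375), (15.492464065551758, 11.65135669708252), 39.80556869506836))]
side [(199.5, ((275.10003662109375, 176.8000030517578), (11.62755298614502, 21.913463592529297), 26.56505012512207))]
```

```bash
cat >> h.py <<'E'
from scipy.spatial.transform import Rotation as Rot
def go(p,R):
    s=status.get_state();R0=Rot.from_euler('xyz',s["orientation"],degrees=True)
    dp=np.asarray(p)-s["eef_pos"];w=(Rot.from_matrix(R)*R0.inv()).as_rotvec()
    n=max(np.linalg.norm(dp)/.041,np.degrees(np.linalg.norm(w))/7.1)
    print("dp",dp.round(4),"w",w.round(4),"rows>=",round(n,2))
def Rzy(z,y):
    return np.column_stack([np.cross(y,z),y,z])
def tilt(yawx,t): # rack x yaw, lean t deg; tool y=-rack y
    a,t=np.radians([yawx,t]);x=np.array([np.cos(a),np.sin(a),0]);y=np.array([-np.sin(a),np.cos(a),0])
    return Rzy(np.sin(t)*x-np.cos(t)*np.array([0,0,1.]),-y)
E
python3 - <<'E'
from h import *
s=status.get_state();R0=Rot.from_euler('xyz',s["orientation"],degrees=True).as_matrix()
w=cams.get_image("wrist");E=w["extrinsics"];c=-E[:3,:3].T@E[:3,3]
print("cam in tool",R0.T@(c-s["eef_pos"]));print("camR",(R0.T@E[:3,:3].T).round(3))
T=tilt(51.75,38);print(T)
v=np.array([.582,.001,.065]);p=v-.15*T[:,2];print(p);go(p,T)
Cw=T@R0.T@E[:3,:3].T; cp=p+T@R0.T@(c-s["eef_pos"]);q=w["K"]@(Cw.T@(v-cp));print("vial px",q[:2]/q[2],cp)
# refine top/side vial positions
d=cams.get_image("top");sd=cams.get_image("side")
print("body",tri([(d,175+353/7,135+308/7),(sd,210+312/5,125+290/5)]))
for n,dd,b in (("v_t",d,(205,155,245,200)),("v_s",sd,(250,155,300,205))):
    x0,y0,x1,y1=b;cv2.imwrite(f"pics/{n}.png",cv2.resize(bgr(dd)[y0:y1,x0:x1],None,fx=14,fy=12,interpolation=cv2.INTER_NEAREST) if 0 else cv2.resize(bgr(dd)[y0:y1,x0:x1],None,fx=12,fy=12,interpolation=cv2.INTER_CUBIC))
E
```

```text
cam in tool [ 0.0709636   0.00095243 -0.12533038]
camR [[-0.    -0.96  -0.28 ]
 [ 1.    -0.     0.001]
 [-0.001 -0.28   0.96 ]]
[[ 0.48785269  0.78531693  0.38115229]
 [ 0.61883819 -0.61909395  0.48348938]
 [ 0.61566148 -0.         -0.78801075]]
[ 0.52482716 -0.07152341  0.18320161]
dp [ 0.4063 -0.5829 -0.0649] w [ 0.7409  0.2596 -1.9252] rows>= 17.4
vial px [252.9099544 182.6646622] [ 0.51242494 -0.08879397  0.32565285]
body [ 0.59001506 -0.0033225   0.06488542]
```

View pics/v_t.png

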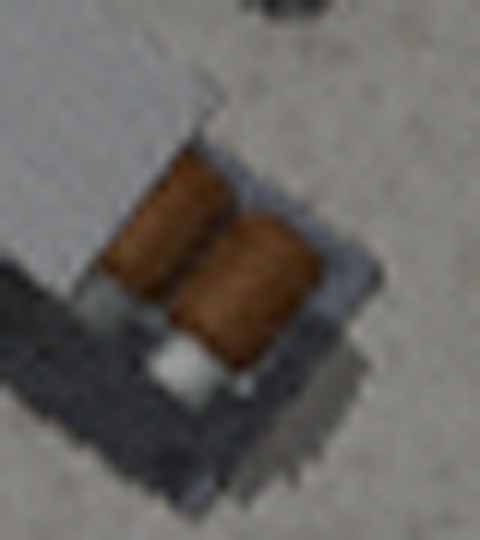

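View pics/v_s.png

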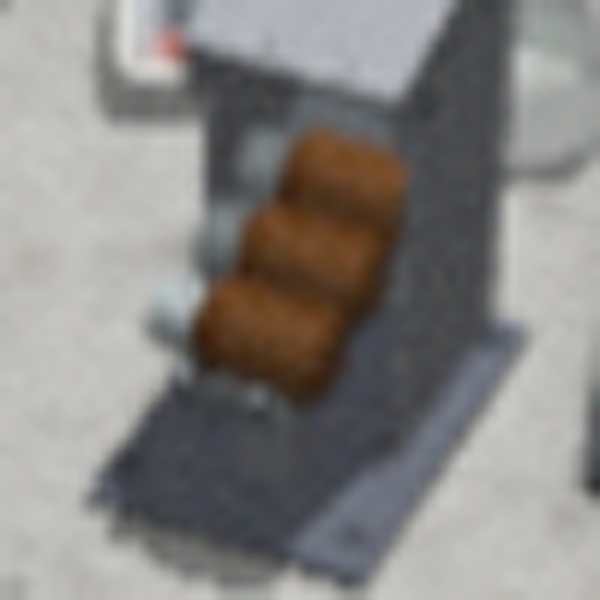

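The vial axis is at about (0.584, 0.001, 0.065), and the cover edge, the foot and the triangulated body agree within 3 mm. I'll move to a tilted lookout and check with the wrist camera.

{"name": "jog_arm", "arguments": {"commands": [{"slide": [0.0203,-0.0291,-0.003],"twist": [0.037,0.013,-0.0963],"jaw": 1},{"slide": [0.0203,-0.0291,-0.003],"twist": [0.037,0.013,-0.0963],"jaw": 1},{"slide": [0.0203,-0.0291,-0.003],"twist": [0.037,0.013,-0.0963],"jaw": 1},{"slide": [0.0203,-0.0291,-0.003],"twist": [0.037,0.013,-0.0963],"jaw": 1},{"slide": [0.0203,-0.0291,-0.003],"twist": [0.037,0.013,-0.0963],"jaw": 1},{"slide": [0.0203,-0.0291,-0.003],"twist": [0.037,0.013,-0.0963],"jaw": 1},{"slide": [0.0203,-0.0291,-0.003],"twist": [0.037,0.013,-0.0963],"jaw": 1},{"slide": [0.0203,-0.0291,-0.003],"twist": [0.037,0.013,-0.0963],"jaw": 1},{"slide": [0.0203,-0.0291,-0.003],"twist": [0.037,0.013,-0.0963],"jaw": 1},{"slide": [0.0203,-0.0291,-0.003],"twist": [0.037,0.013,-0.0963],"jaw": 1}]}}

```text
clock: 1.23
eef_pos: [0.3239, 0.2148, 0.2185]
orientation: [167.8, -19.3, 111.5]
contact_force: [1.4, 0.9, 0.2]
finger_gap: 0.0852
```

```bash
python3 - <<'E'
from h import *
s=status.get_state();print(s["clock"],s["q"],s["eef_pos"],s["contact_force"],s["finger_gap"])
go([.525,-.0715,.183],tilt(51.75,38))
E
```

```text
1.2333 [  4.93474583   0.92433391 120.39259795  26.88513935  54.96899063
 -29.36269966] [0.32385641 0.21484373 0.21854472] [1.4069271  0.85277195 0.20379752] 0.08519994541384529
dp [ 0.2011 -0.2863 -0.0355] w [ 0.3615  0.1437 -0.9271] rows>= 8.58
```

{"name": "jog_arm", "arguments": {"commands": [{"slide": [0.02,-0.0286,-0.0035],"twist": [0.036,0.0143,-0.0927],"jaw": 1},{"slide": [0.02,-0.0286,-0.0035],"twist": [0.036,0.0143,-0.0927],"jaw": 1},{"slide": [0.02,-0.0286,-0.0035],"twist": [0.036,0.0143,-0.0927],"jaw": 1},{"slide": [0.02,-0.0286,-0.0035],"twist": [0.036,0.0143,-0.0927],"jaw": 1},{"slide": [0.02,-0.0286,-0.0035],"twist": [0.036,0.0143,-0.0927],"jaw": 1},{"slide": [0.02,-0.0286,-0.0035],"twist": [0.036,0.0143,-0.0927],"jaw": 1},{"slide": [0.02,-0.0286,-0.0035],"twist": [0.036,0.0143,-0.0927],"jaw": 1},{"slide": [0.02,-0.0286,-0.0035],"twist": [0.036,0.0143,-0.0927],"jaw": 1},{"slide": [0.02,-0.0286,-0.0035],"twist": [0.036,0.0143,-0.0927],"jaw": 1},{"slide": [0.02,-0.0286,-0.0035],"twist": [0.036,0.0143,-0.0927],"jaw": 1}]}}

```text
clock: 2.07
eef_pos: [0.5329, -0.0921, 0.1844]
orientation: [-179.6, -38.3, 48.2]
contact_force: [1.3, 0.2, 0.4]
finger_gap: 0.0849
```

```bash
python3 - <<'E'
from h import *
s=status.get_state();print(s["clock"],s["q"],s["eef_pos"],s["contact_force"],s["finger_gap"])
go([.525,-.0715,.183],tilt(51.75,38))
w=cams.get_image("wrist");cv2.imwrite("pics/w1.png",bgr(w));np.savez("w1.npz",**w)
E
```

```text
2.0667 [-38.56151918  22.90606699 105.48904909  46.06715613  59.37112852
 -24.00179186] [ 0.532878   -0.09212524  0.18442115] [1.33513142 0.22399119 0.40146315] 0.08491784720382434
dp [-0.0079  0.0206 -0.0014] w [-0.0081 -0.0005  0.0584] rows>= 0.54
```

View pics/w1.png

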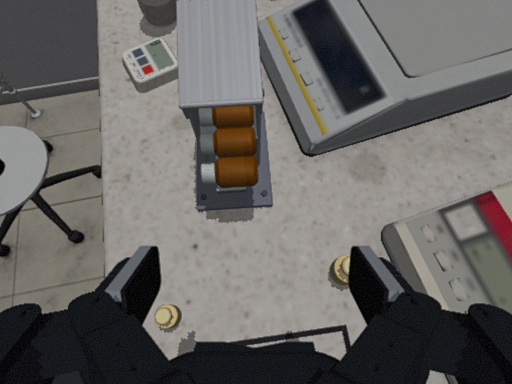

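The wrist view shows the three vials clearly: end vial with cap at (208,173) and amber body to about (258,172). The cover edge is at row 105 and the weights are at (167,317) and (345,270).

```bash
python3 - <<'E'
from h import *
w=dict(np.load("w1.npz"));im=bgr(w)
cv2.imwrite("pics/w1c.png",cv2.resize(im[90:220,180:290],None,fx=5,fy=4.5,interpolation=cv2.INTER_CUBIC) if 0 else cv2.resize(im[95:215,180:290],None,fx=5,fy=5,interpolation=cv2.INTER_CUBIC))
hh=cv2.cvtColor(im,cv2.COLOR_BGR2HSV)
m=((hh[...,0]<22)&(hh[...,1]>110)).astype(np.uint8)
for r in range(154,192,3): 
    c=np.where(m[r,190:280])[0]; print(r,(c.min()+190,c.max()+190) if len(c) else None)
s=status.get_state()
for name,(u,v) in dict(center=(230,172),capend=(201.5,172.5),farend=(258.5,171.5)).items(): print(name,onz(w,u,v,.065))
# cover edge
A,B=onz(w,181,106,.135),onz(w,264,102,.135);print("cover",A,B,np.hypot(*(A-B)[:2]),yaw(A,B),(A+B)/2)
A,B=onz(w,197,209,.002),onz(w,272,205,.002);print("foot",A,B,np.hypot(*(A-B)[:2]),yaw(A,B))
E
```

```text
154 (np.int64(216), np.int64(252))
157 (np.int64(219), np.int64(254))
160 (np.int64(217), np.int64(256))
163 (np.int64(215), np.int64(256))
166 (np.int64(215), np.int64(256))
169 (np.int64(215), np.int64(256))
172 (np.int64(215), np.int64(256))
175 (np.int64(215), np.int64(257))
178 (np.int64(216), np.int64(256))
181 (np.int64(216), np.int64(256))
184 (np.int64(218), np.int64(254))
187 None
190 None
center [0.58569884 0.00206863 0.065     ]
capend [0.56606359 0.01893938 0.065     ]
farend [ 0.60533387 -0.01480194  0.065     ]
cover [0.57561562 0.03726983 0.135     ] [ 6.23028554e-01 -4.90264913e-04  1.35000000e-01] 0.06061197261288488 -38.534135576102315 [0.59932209 0.01838978 0.135     ]
foot [0.54679636 0.01845449 0.002     ] [ 0.61008033 -0.03187683  0.002     ] 0.08085853338694089 -38.49610624419613
```

View pics/w1c.png

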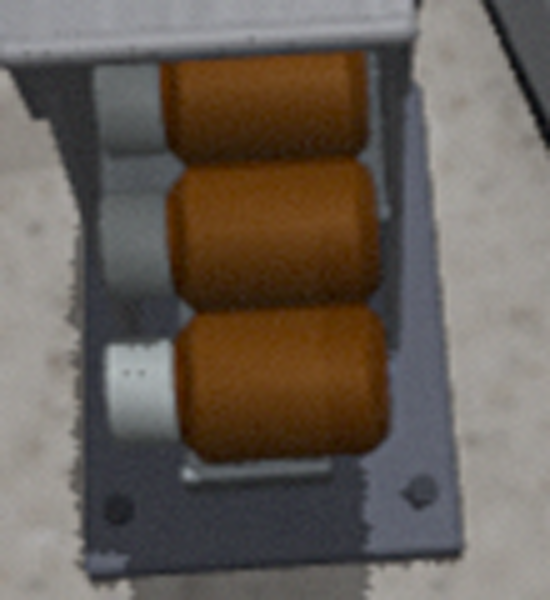

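Cover 60.6 mm (61 nominal), foot 80.9 mm (82) and yaw 51.5° all fit. I take the vial axis as (0.586, 0.002, 0.065). Next I align at 70 mm standoff with a 40° lean.

```bash
python3 - <<'E'
from h import *
T=tilt(51.6,40);v=np.array([.5857,.0021,.065])
p=v-.071*T[:,2];print(p,T[:,2]);go(p,T)
E
```

```text
[ 0.55735211 -0.03366614  0.11938916] [ 0.3992661   0.50374844 -0.76604444]
dp [ 0.0212  0.064  -0.0643] w [ 0.0202 -0.0217  0.0666] rows>= 2.27
```

{"name": "jog_arm", "arguments": {"commands": [{"slide": [0.0053,0.016,-0.0161],"twist": [0.005,-0.0054,0.0166],"jaw": 1},{"slide": [0.0053,0.016,-0.0161],"twist": [0.005,-0.0054,0.0166],"jaw": 1},{"slide": [0.0053,0.016,-0.0161],"twist": [0.005,-0.0054,0.0166],"jaw": 1},{"slide": [0.0053,0.016,-0.0161],"twist": [0.005,-0.0054,0.0166],"jaw": 1},{"slide": [0,0,0],"twist": [0,0,0],"jaw": 1}]}}

```text
clock: 2.53
eef_pos: [0.5602, -0.0381, 0.1167]
orientation: [179.6, -40.0, 51.5]
contact_force: [-1.5, -0.0, -0.1]
finger_gap: 0.0853
```

```bash
python3 - <<'E'
from h import *
T=tilt(51.6,40);v=np.array([.5857,.0021,.065])
s=status.get_state();print(s["clock"],s["eef_pos"])
go(v-.071*T[:,2],T)
go(v-.001*T[:,2],T)
w=cams.get_image("wrist");cv2.imwrite("pics/w2.png",bgr(w));np.savez("w2.npz",**w)
print(proj(w,v))
for u,vv in ((0,0),):pass
E
```

```text
2.5333 [ 0.56023117 -0.03813455  0.11670822]
dp [-0.0029  0.0045  0.0027] w [0.0042 0.0043 0.006 ] rows>= 0.15
dp [ 0.0251  0.0397 -0.0509] w [0.0042 0.0043 0.006 ] rows>= 1.69
[245.93723943 210.57789659]
```

View pics/w2.png

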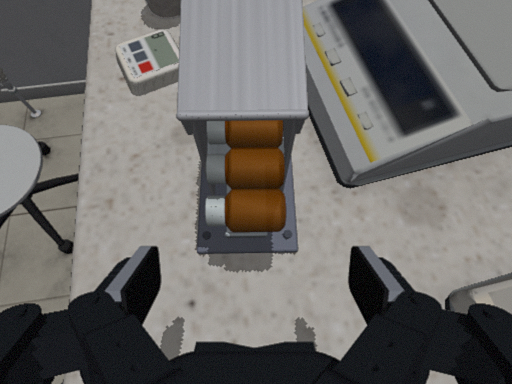

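The wrist view puts the end vial at cols 206–286, row 211, and the prediction was (245.9, 210.6), so they match. I'll correct the lateral offset and advance.

{"name": "jog_arm", "arguments": {"commands": [{"slide": [-0.0029,0.0045,0.0027],"twist": [0.004,0.004,0.006],"jaw": 1},{"slide": [0.0056,0.0071,-0.0107],"twist": [0,0,0],"jaw": 1},{"slide": [0.0056,0.0071,-0.0107],"twist": [0,0,0],"jaw": 1},{"slide": [0.0056,0.0071,-0.0107],"twist": [0,0,0],"jaw": 1},{"slide": [0.004,0.005,-0.0077],"twist": [0,0,0],"jaw": 1},{"slide": [0,0,0],"twist": [0,0,0],"jaw": 1}]}}

```text
clock: 3.08
eef_pos: [0.5819, -0.0089, 0.0817]
orientation: [179.2, -40.0, 51.9]
contact_force: [-1.9, 0.6, 0.2]
finger_gap: 0.0854
```

```bash
python3 - <<'E'
from h import *
T=tilt(51.6,40);v=np.array([.5857,.0021,.065])
s=status.get_state();print(s["clock"],s["eef_pos"],s["contact_force"])
go(v-.001*T[:,2],T)
w=cams.get_image("wrist");cv2.imwrite("pics/w3.png",bgr(w));np.savez("w3.npz",**w)
E
```

```text
3.0833 [ 0.58191561 -0.00892008  0.08174472] [-1.91990621  0.59744602  0.17332626]
dp [ 0.0034  0.0105 -0.016 ] w [0.0066 0.0083 0.0037] rows>= 0.47
```

View pics/w3.png

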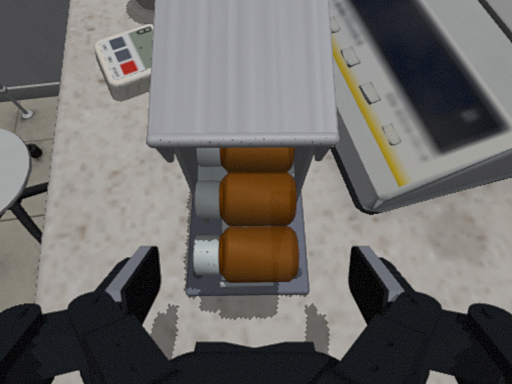

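Fingers straddle the vial (193–298 px, row 253). It still has about 4 mm lateral and 18 mm forward to go.

{"name": "jog_arm", "arguments": {"commands": [{"slide": [-0.003,0.0024,0.0],"twist": [0.0033,0.004,0.0018],"jaw": 1},{"slide": [0.0032,0.004,-0.008],"twist": [0.0033,0.004,0.0018],"jaw": 1},{"slide": [0.0032,0.004,-0.008],"twist": [0,0,0],"jaw": 1},{"slide": [0,0,0],"twist": [0,0,0],"jaw": 1}]}}

```text
clock: 3.47
eef_pos: [0.5859, 0.0011, 0.066]
orientation: [179.9, -40.0, 51.6]
contact_force: [-0.8, 0.3, 0.3]
finger_gap: 0.0855
```

```bash
python3 - <<'E'
from h import *
T=tilt(51.6,40);v=np.array([.5857,.0021,.065])
s=status.get_state();print(s["clock"],s["eef_pos"],s["contact_force"])
go(v-.001*T[:,2],T); R=Rot.from_euler('xyz',s["orientation"],degrees=True).as_matrix()
print("vial in tool",R.T@(v-s["eef_pos"]))
w=cams.get_image("wrist");cv2.imwrite("pics/w4.png",bgr(w));np.savez("w4.npz",**w)
E
```

```text
3.4667 [0.5859489  0.0010745  0.06600206] [-0.79688664  0.27159808  0.27134583]
dp [-0.0006  0.0005 -0.0002] w [0.0006 0.0018 0.0008] rows>= 0.02
vial in tool [-0.00014721 -0.0008344   0.00118314]
```

View pics/w4.png

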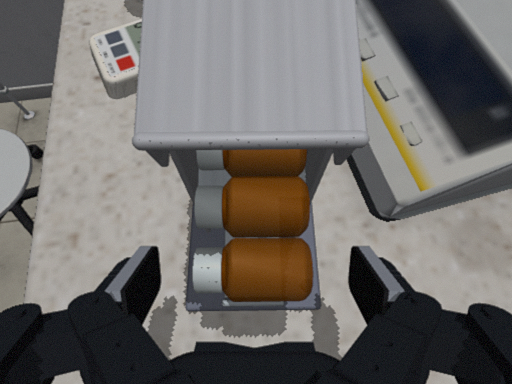

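The vial is centred between the pads (cols 193–313, row 270 against 267 predicted). Closing.

{"name": "jog_arm", "arguments": {"commands": [{"slide": [0,0,0],"twist": [0,0,0],"jaw": -0.2},{"slide": [0,0,0],"twist": [0,0,0],"jaw": -0.2},{"slide": [0,0,0],"twist": [0,0,0],"jaw": -0.2},{"slide": [0,0,0],"twist": [0,0,0],"jaw": -0.2},{"slide": [0,0,0],"twist": [0,0,0],"jaw": -0.2},{"slide": [0,0,0],"twist": [0,0,0],"jaw": -0.2}]}}

```text
clock: 4.02
eef_pos: [0.5864, 0.0001, 0.0671]
orientation: [179.7, -40.1, 51.7]
contact_force: [0.3, -0.6, -0.0]
finger_gap: 0.0485
```

```bash
python3 - <<'E'
from h import *
s=status.get_state();print(s["clock"],s["eef_pos"],s["contact_force"],s["finger_gap"])
w=cams.get_image("wrist");cv2.imwrite("pics/w5.png",bgr(w))
E
```

```text
4.0167 [5.86377117e-01 5.50920487e-05 6.71395653e-02] [ 0.25996758 -0.57178586 -0.03224808] 0.04850912882989074
```

View pics/w5.png

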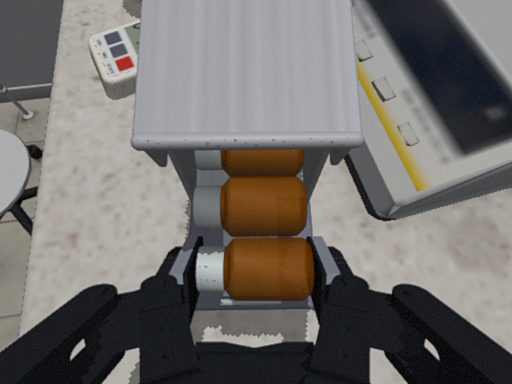

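The vial is gripped by its ends (gap 48.5 mm) with the neighbour clear of the pads. I'll lift straight up and look before drawing away.

{"name": "jog_arm", "arguments": {"commands": [{"slide": [0,0,0.006],"twist": [0,0,0],"jaw": -0.3},{"slide": [-0.0005,-0.0005,0.007],"twist": [0,0,0],"jaw": -0.3},{"slide": [-0.0005,-0.0005,0.007],"twist": [0,0,0],"jaw": -0.3},{"slide": [-0.0005,-0.0005,0.006],"twist": [0,0,0],"jaw": -0.3},{"slide": [0,0,0],"twist": [0,0,0],"jaw": -0.3}]}}

```text
clock: 4.48
eef_pos: [0.5845, -0.0015, 0.0959]
orientation: [179.8, -40.0, 51.7]
contact_force: [0.7, 0.2, 0.2]
finger_gap: 0.0486
```

```bash
python3 - <<'E'
from h import *
s=status.get_state();print(s["clock"],s["eef_pos"],s["contact_force"],s["finger_gap"])
w=cams.get_image("wrist");cv2.imwrite("pics/w6.png",bgr(w))
E
```

```text
4.4833 [ 0.58454577 -0.00152269  0.09590576] [0.65527106 0.17173459 0.19983618] 0.0486232654333196
```

View pics/w6.png

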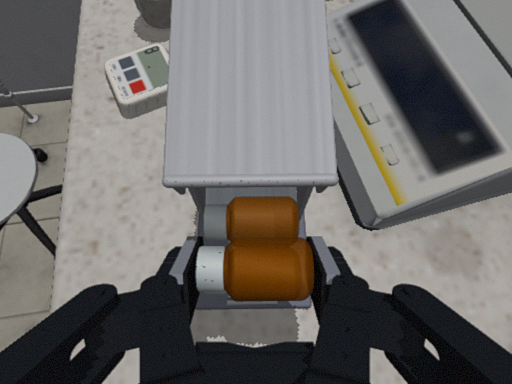

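Raised 29 mm and held, with the next vial below it on the track. I'll draw away towards rack -x and upward.

{"name": "jog_arm", "arguments": {"commands": [{"slide": [-0.01,-0.0125,0.004],"twist": [0,0,0],"jaw": -0.3},{"slide": [-0.014,-0.018,0.01],"twist": [0,0,0],"jaw": -0.3},{"slide": [-0.014,-0.018,0.015],"twist": [0,0,0],"jaw": -0.3},{"slide": [-0.014,-0.018,0.02],"twist": [0,0,0],"jaw": -0.3},{"slide": [-0.014,-0.018,0.02],"twist": [0,0,0],"jaw": -0.3},{"slide": [-0.01,-0.012,0.02],"twist": [0,0,0],"jaw": -0.3}]}}

```text
clock: 5.03
eef_pos: [0.5033, -0.0968, 0.1837]
orientation: [-179.6, -39.9, 51.6]
contact_force: [1.0, -0.8, -0.3]
finger_gap: 0.0488
```

```bash
python3 - <<'E'
from h import *
s=status.get_state();print(s["clock"],s["eef_pos"],s["contact_force"],s["finger_gap"])
w=cams.get_image("wrist");cv2.imwrite("pics/w7.png",bgr(w))
d=cams.get_image("top");cv2.imwrite("pics/t7.png",cv2.resize(bgr(d)[135:285,180:380],None,fx=4,fy=4))
go([.35,-.32,.25],tilt(51.6-74.5,0))
E
```

```text
5.0333 [ 0.50334594 -0.09682587  0.18374998] [ 0.96559663 -0.81889889 -0.32609858] 0.048797146422698987
dp [-0.1549 -0.2218  0.0642] w [-0.1856  0.7239 -1.2472] rows>= 11.73
```

View pics/w7.png

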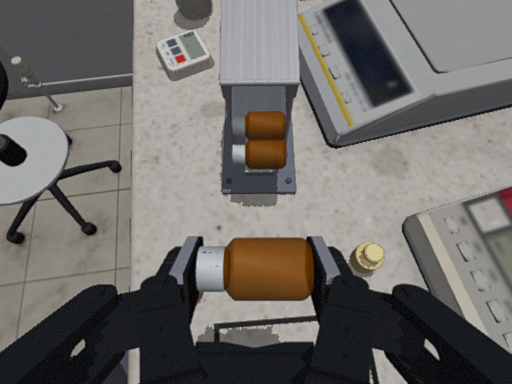

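View pics/t7.png

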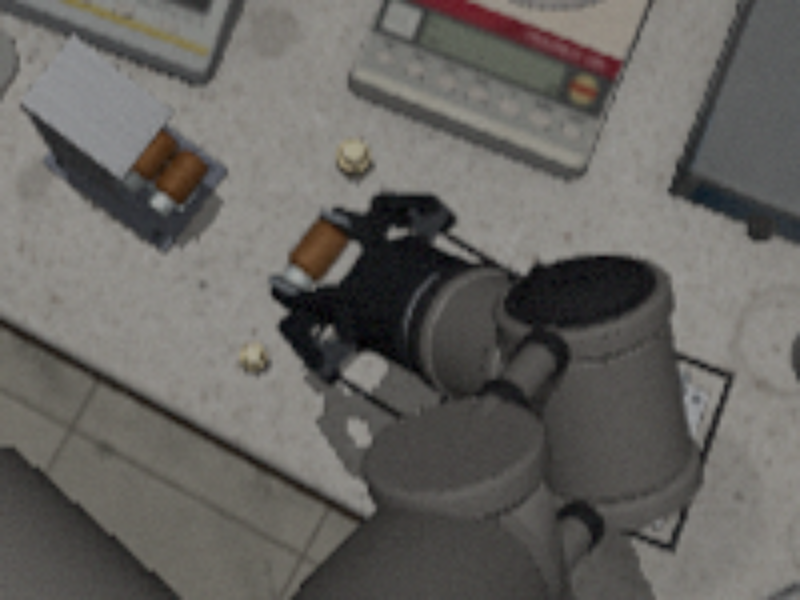

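The two remaining vials rolled down and rest at the stop (wrist view rows 125 and 155). Next is a lookout above the sled with the tool upright.

```bash
python3 - <<'E'
from h import *
go([.394,-.338,.25],tilt(-22.9,0))
E
```

```text
dp [-0.1109 -0.2398  0.0642] w [-0.1856  0.7239 -1.2472] rows>= 11.73
```

{"name": "jog_arm", "arguments": {"commands": [{"slide": [-0.0085,-0.0184,0.006],"twist": [-0.0143,0.0557,-0.0959],"jaw": -0.3},{"slide": [-0.0085,-0.0184,0.006],"twist": [-0.0143,0.0557,-0.0959],"jaw": -0.3},{"slide": [-0.0085,-0.0184,0.006],"twist": [-0.0143,0.0557,-0.0959],"jaw": -0.3},{"slide": [-0.0085,-0.0184,0.006],"twist": [-0.0143,0.0557,-0.0959],"jaw": -0.3},{"slide": [-0.0085,-0.0184,0.006],"twist": [-0.0143,0.0557,-0.0959],"jaw": -0.3},{"slide": [-0.0085,-0.0184,0.006],"twist": [-0.0143,0.0557,-0.0959],"jaw": -0.3},{"slide": [-0.0085,-0.0184,0.006],"twist": [-0.0143,0.0557,-0.0959],"jaw": -0.3},{"slide": [-0.0085,-0.0184,0.006],"twist": [-0.0143,0.0557,-0.0959],"jaw": -0.3},{"slide": [-0.0085,-0.0184,0.006],"twist": [-0.0143,0.0557,-0.0959],"jaw": -0.3},{"slide": [-0.0085,-0.0184,0.006],"twist": [-0.0143,0.0557,-0.0959],"jaw": -0.3},{"slide": [-0.0085,-0.0184,0.005],"twist": [-0.0143,0.0557,-0.0959],"jaw": -0.3},{"slide": [-0.0085,-0.0184,0.0],"twist": [-0.0143,0.0557,-0.0959],"jaw": -0.3}]}}

```text
clock: 6.13
eef_pos: [0.3999, -0.3172, 0.2443]
orientation: [-178.3, -1.4, -20.3]
contact_force: [1.1, -0.2, -1.3]
finger_gap: 0.0486
```

```bash
python3 - <<'E'
from h import *
s=status.get_state();print(s["clock"],s["q"],s["eef_pos"],s["orientation"],s["contact_force"],s["finger_gap"])
go([.394,-.338,.25],tilt(-22.9,0))
E
```

```text
6.1333 [-48.27030743  17.86000493  90.57156332   2.22052011  71.15136386
  61.2827363 ] [ 0.39986797 -0.31721949  0.24427987] [-178.34631958   -1.36627868  -20.28257577] [ 1.05052335 -0.17528557 -1.33023377] 0.04861260852454755
dp [-0.0059 -0.0208  0.0057] w [-0.0181  0.0328 -0.046 ] rows>= 0.54
```

{"name": "jog_arm", "arguments": {"commands": [{"slide": [-0.0059,-0.0208,0.0057],"twist": [-0.018,0.0328,-0.046],"jaw": -0.3},{"slide": [0,0,0],"twist": [0,0,0],"jaw": -0.3}]}}

```text
clock: 6.3
eef_pos: [0.3948, -0.3393, 0.2481]
orientation: [179.9, 0.2, -23.2]
contact_force: [0.0, -0.3, -0.3]
finger_gap: 0.0485
```

```bash
python3 - <<'E'
from h import *
s=status.get_state();print(s["clock"],s["eef_pos"],s["orientation"])
w=cams.get_image("wrist");cv2.imwrite("pics/w8.png",bgr(w));np.savez("w8.npz",**w)
E
```

```text
6.3 [ 0.39484634 -0.33927476  0.24810828] [179.88962197   0.23218062 -23.16090161]
```

View pics/w8.png

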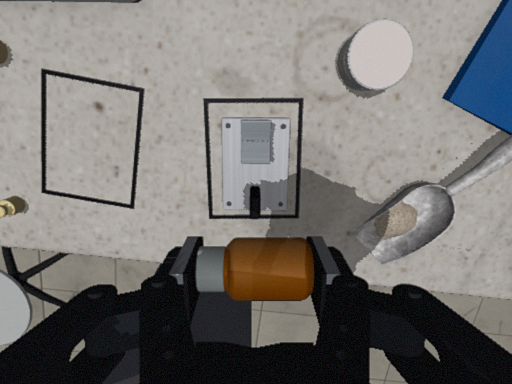

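A very useful view: mark_b at (42–143, 70–207), the sled plate at (222–290, 117–212), the cradle at (256,142) and the handle at (255,201). Now I'll measure the sled.

```bash
python3 - <<'E'
from h import *
w=dict(np.load("w8.npz"));im=bgr(w);g=cv2.cvtColor(im,cv2.COLOR_BGR2GRAY)
m=(g<70).astype(np.uint8);m[222:]=0;m[:,:20]=0;m[:50]=0;m[:,310:]=0
cs,_=cv2.findContours(m,cv2.RETR_EXTERNAL,cv2.CHAIN_APPROX_NONE)
for c in cs:
    if cv2.contourArea(c)<60: continue
    P=np.array([onz(w,*p[0],0)[:2] for p in c],np.float32);r=cv2.minAreaRect(P);print(cv2.boundingRect(c),np.round(r[0],4),np.round(r[1],4),r[2])
cv2.imwrite("pics/w8c.png",cv2.resize(im[90:225,195:310],None,fx=4.4,fy=4.4,interpolation=cv2.INTER_CUBIC))
E
```

```text
(204, 98, 99, 121) [ 0.3951 -0.3377] [0.112  0.1437] 67.04138946533203
(42, 69, 102, 139) [ 0.4899 -0.172 ] [0.1106 0.1435] 56.11334991455078
```

View pics/w8c.png

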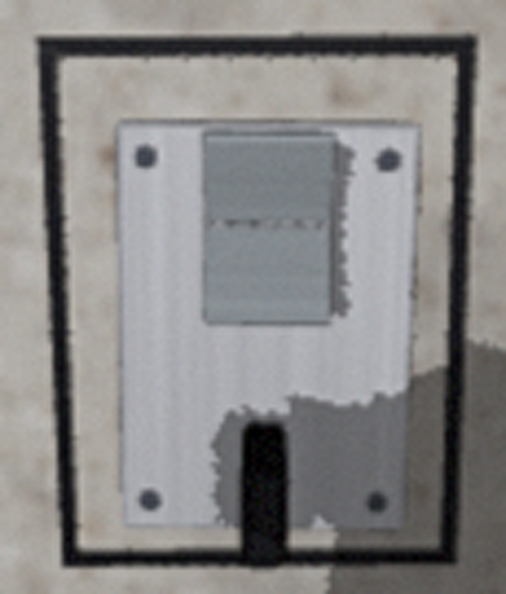

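```bash
python3 - <<'E'
from h import *
w=dict(np.load("w8.npz"))
f=lambda u,v,z:onz(w,195+u/4.4,90+v/4.4,z)[:2]
P=np.float32([f(u,v,.008) for u,v in((118,121),(421,125),(402,528),(124,525))])
r=cv2.minAreaRect(P);print("plate",P.mean(0),r)
C=P.mean(0);print("edges yaw",yaw(P[3],P[0]),yaw(P[2],P[1]),yaw(P[1],P[0])-90,yaw(P[2],P[3])-90)
Q=np.float32([f(u,v,.05) for u,v in((202,133),(336,133),(329,323),(202,323))]);r=cv2.minAreaRect(Q);print("cradle",Q.mean(0),r)
V=np.mean([f(u,227,.038) for u in(208,332)],0);print("V bottom",V)
H=[f(u,423,.055) for u in(243,285)];print("handle top front",np.mean(H,0),np.hypot(*(H[0]-H[1])))
a=np.radians(-22.9);x=np.array([np.cos(a),np.sin(a)]);y=np.array([-x[1],x[0]])
M=np.array([.3948,-.338])
for n,p in (("plate",C),("cradle",Q.mean(0)),("V",V),("handlefront",np.mean(H,0))): print(n,"in mark_a frame",(p-M)@x,(p-M)@y)
E
```

```text
plate [ 0.3909194  -0.33837664] ((0.3908790349960327, -0.3384190797805786), (0.07672777026891708, 0.10842057317495346), 66.05255889892578)
edges yaw -23.947441 -24.06416 -23.90496 -23.845703
cradle [ 0.42110118 -0.35126713] ((0.42105773091316223, -0.3513721823692322), (0.030083607882261276, 0.043682761490345), 66.15685272216797)
V bottom [ 0.41995152 -0.3515722 ]
handle top front [ 0.38048984 -0.33310464] 0.009850676943691008
plate in mark_a frame -0.00342820360641333 -0.0018569957712914768
cradle in mark_a frame 0.029390823366261497 -0.001987065671691419
V in mark_a frame 0.028450481585922532 -0.0027154545445507803
handlefront in mark_a frame -0.015087213538365682 -0.0010588934158552053
```

The sled stands at (0.391, -0.338), yaw -23.9°. The seat is at (0.421, -0.3515), where the cradle and the plate +33 mm agree within 1 mm. mark_b is at (0.490, -0.172), yaw -33.9°, in both views. Now lowering over the seat.

{"name": "jog_arm", "arguments": {"commands": [{"slide": [0.0065,-0.003,-0.02],"twist": [0,0,-0.003],"jaw": -0.3},{"slide": [0.0065,-0.003,-0.025],"twist": [0,0,-0.003],"jaw": -0.3},{"slide": [0.0065,-0.003,-0.03],"twist": [0,0,-0.003],"jaw": -0.3},{"slide": [0.0065,-0.003,-0.03],"twist": [0,0,-0.003],"jaw": -0.3},{"slide": [0,0,-0.03],"twist": [0,0,0],"jaw": -0.3},{"slide": [0,0,-0.012],"twist": [0,0,0],"jaw": -0.3},{"slide": [0,0,0],"twist": [0,0,0],"jaw": -0.3}]}}

```text
clock: 6.93
eef_pos: [0.4243, -0.3388, 0.0893]
orientation: [-179.2, 0.3, -22.9]
contact_force: [-0.7, 0.6, -0.6]
finger_gap: 0.0486
```

```bash
python3 - <<'E'
from h import *
s=status.get_state();print(s["clock"],s["eef_pos"],s["orientation"],s["contact_force"])
go([.422,-.352,.060],tilt(-23.9,0))
w=cams.get_image("wrist");cv2.imwrite("pics/w9.png",bgr(w))
E
```

```text
6.9333 [ 0.42431085 -0.33879655  0.0893156 ] [-179.1961814     0.25122242  -22.89712839] [-0.72841302  0.64685701 -0.59886212]
dp [-0.0023 -0.0132 -0.0293] w [-0.0146  0.0015 -0.0175] rows>= 0.79
```

View pics/w9.png

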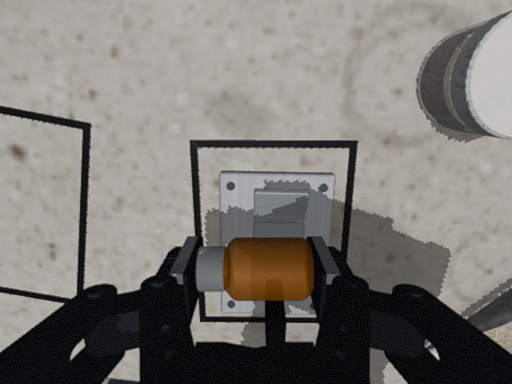

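The view shows the tool about 13 mm too far to the left of the cradle, as the state does. I'll correct that at this height first.

{"name": "jog_arm", "arguments": {"commands": [{"slide": [-0.0012,-0.0066,0],"twist": [-0.007,0,-0.009],"jaw": -0.3},{"slide": [-0.0012,-0.0066,0],"twist": [-0.007,0,-0.009],"jaw": -0.3},{"slide": [0,0,0],"twist": [0,0,0],"jaw": -0.3}]}}

```text
clock: 7.23
eef_pos: [0.423, -0.3522, 0.092]
orientation: [-180.0, -0.3, -23.9]
contact_force: [0.2, -0.3, 0.4]
finger_gap: 0.0488
```

```bash
python3 - <<'E'
from h import *
s=status.get_state();print(s["clock"],s["eef_pos"],s["orientation"],s["contact_force"])
go([.422,-.352,.060],tilt(-23.9,0))
w=cams.get_image("wrist");cv2.imwrite("pics/w10.png",bgr(w))
E
```

```text
7.2333 [ 0.4230371  -0.35217393  0.09202391] [-179.98694195   -0.25071195  -23.85777657] [ 0.20180735 -0.30952793  0.43883203]
dp [-0.001   0.0002 -0.032 ] w [ 0.0016  0.0041 -0.0007] rows>= 0.78
```

View pics/w10.png

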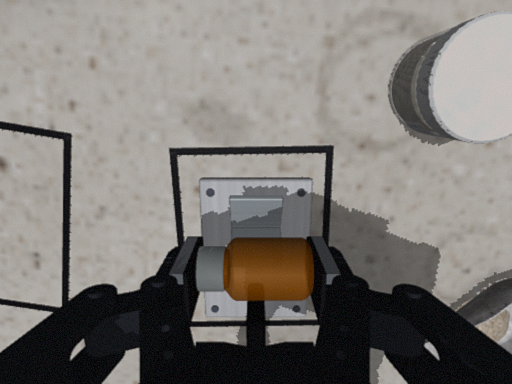

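The cradle (230–282) and the vial (197–315) are both centred at col 256. Lowering.

{"name": "jog_arm", "arguments": {"commands": [{"slide": [-0.0005,0,-0.008],"twist": [0,0.002,0],"jaw": -0.3},{"slide": [-0.0005,0,-0.008],"twist": [0,0.002,0],"jaw": -0.3},{"slide": [0,0,-0.008],"twist": [0,0,0],"jaw": -0.3},{"slide": [0,0,-0.003],"twist": [0,0,0],"jaw": -0.3},{"slide": [0,0,0],"twist": [0,0,0],"jaw": -0.3},{"slide": [0,0,0],"twist": [0,0,0],"jaw": -0.3}]}}

```text
clock: 7.78
eef_pos: [0.4224, -0.3528, 0.0645]
orientation: [179.9, -0.3, -23.9]
contact_force: [0.1, -0.0, -0.4]
finger_gap: 0.0486
```

```bash
python3 - <<'E'
from h import *
s=status.get_state();print(s["clock"],s["eef_pos"],s["orientation"],s["contact_force"])
go([.422,-.352,.057],tilt(-23.9,0))
E
```

```text
7.7833 [ 0.42244328 -0.35276317  0.06449308] [179.85647565  -0.25467378 -23.88153894] [ 0.11275794 -0.00046617 -0.43994978]
dp [-0.0004  0.0008 -0.0075] w [ 0.0041  0.003  -0.0003] rows>= 0.18
```

{"name": "jog_arm", "arguments": {"commands": [{"slide": [-0.0002,0.0005,-0.004],"twist": [0.003,0.002,0],"jaw": -0.3},{"slide": [0,0,-0.002],"twist": [0,0,0],"jaw": -0.3},{"slide": [0,0,0],"twist": [0,0,0],"jaw": -0.3},{"slide": [0,0,0],"twist": [0,0,0],"jaw": -0.3}]}}

```text
clock: 8.12
eef_pos: [0.4223, -0.3522, 0.0578]
orientation: [180.0, -0.1, -23.9]
contact_force: [0.0, -0.9, 0.0]
finger_gap: 0.0489
```

```bash
python3 - <<'E'
from h import *
s=status.get_state();print(s["clock"],s["eef_pos"],s["orientation"],s["contact_force"])
go([.422,-.352,.056],tilt(-23.9,0))
w=cams.get_image("wrist");cv2.imwrite("pics/w11.png",bgr(w))
E
```

```text
8.1167 [ 0.42234011 -0.35217592  0.05784197] [ 1.79985972e+02 -5.85651873e-02 -2.38774201e+01] [ 0.02347597 -0.91803215  0.00661798]
dp [-0.0003  0.0002 -0.0018] w [ 0.0006  0.0008 -0.0004] rows>= 0.05
```

View pics/w11.png

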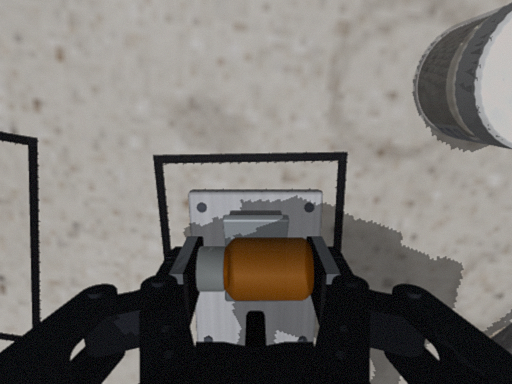

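{"name": "jog_arm", "arguments": {"commands": [{"slide": [0,0,-0.001],"twist": [0,0,0],"jaw": -0.3},{"slide": [0,0,-0.001],"twist": [0,0,0],"jaw": -0.3},{"slide": [0,0,0],"twist": [0,0,0],"jaw": -0.3}]}}

```text
clock: 8.42
eef_pos: [0.4226, -0.3524, 0.0565]
orientation: [180.0, -0.1, -23.9]
contact_force: [0.2, -0.1, -0.5]
finger_gap: 0.0488
```

{"name": "jog_arm", "arguments": {"commands": [{"slide": [-0.0004,0.0003,-0.001],"twist": [0,0,0],"jaw": -0.3},{"slide": [0,0,-0.001],"twist": [0,0,0],"jaw": -0.3},{"slide": [0,0,0],"twist": [0,0,0],"jaw": -0.3}]}}

```text
clock: 8.67
eef_pos: [0.4227, -0.3525, 0.0568]
orientation: [179.9, -0.3, -23.9]
contact_force: [0.1, -0.2, -0.8]
finger_gap: 0.0488
```

{"name": "jog_arm", "arguments": {"commands": [{"slide": [-0.0004,0.0003,-0.0015],"twist": [0,0,0],"jaw": -0.3},{"slide": [-0.0003,0.0002,-0.0015],"twist": [0,0,0],"jaw": -0.3},{"slide": [0,0,0],"twist": [0,0,0],"jaw": -0.3}]}}

```text
clock: 8.92
eef_pos: [0.4228, -0.3526, 0.0569]
orientation: [179.8, -0.5, -23.8]
contact_force: [0.0, -0.4, -0.1]
finger_gap: 0.0485
```

```bash
python3 - <<'E'
from h import *
s=status.get_state();print(s["clock"],s["eef_pos"],s["contact_force"],s["moment"])
w=cams.get_image("wrist");cv2.imwrite("pics/w12.png",bgr(w)[180:360,150:360])
s=status.get_state();print(s["clock"],s["eef_pos"],s["contact_force"],s["moment"])
E
```

```text
8.9167 [ 0.422827   -0.35264892  0.05694407] [ 0.01249435 -0.41318417 -0.13426663] [ 0.03435712  0.01318565 -0.00037721]
8.9667 [ 0.42296127 -0.35277446  0.05687128] [ 0.44040494 -0.23790788 -0.3025007 ] [ 0.00862708 -0.02744686 -0.0058779 ]
```

View pics/w12.png

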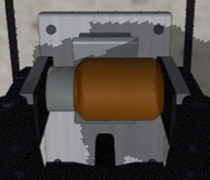

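{"name": "jog_arm", "arguments": {"commands": [{"slide": [-0.0008,0.0006,-0.0035],"twist": [0,0.004,0],"jaw": -0.3},{"slide": [0,0,-0.001],"twist": [0,0,0],"jaw": -0.3}]}}

```text
clock: 9.13
eef_pos: [0.4231, -0.3528, 0.0567]
orientation: [179.6, -0.5, -23.8]
contact_force: [-3.7, 1.4, 3.6]
finger_gap: 0.0491
```

Contact is felt (Fz 3.6 N, with a small push towards -x from the V flank). Opening lets the V centre it.

{"name": "jog_arm", "arguments": {"commands": [{"slide": [0,0,0],"twist": [0,0,0],"jaw": 0.3},{"slide": [0,0,0],"twist": [0,0,0],"jaw": 0.6},{"slide": [0,0,0],"twist": [0,0,0],"jaw": 0.8},{"slide": [0,0,0],"twist": [0,0,0],"jaw": 0.8},{"slide": [0,0,0],"twist": [0,0,0],"jaw": 0.8}]}}

```text
clock: 9.55
eef_pos: [0.423, -0.3528, 0.0559]
orientation: [179.6, -0.5, -23.8]
contact_force: [0.5, -0.0, -0.6]
finger_gap: 0.0774
```

```bash
python3 - <<'E'
from h import *
s=status.get_state();print(s["clock"],s["eef_pos"],s["contact_force"],s["finger_gap"])
w=cams.get_image("wrist");cv2.imwrite("pics/w13.png",bgr(w))
E
```

```text
9.55 [ 0.42300251 -0.35283647  0.05590569] [ 0.49017779 -0.00419614 -0.58746669] 0.07740760451185659
```

View pics/w13.png

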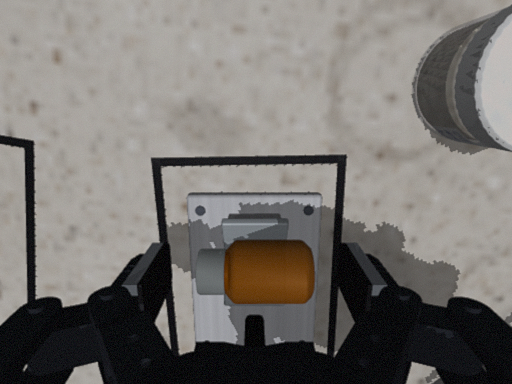

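Released: the vial (196–315) lies centred on the cradle (222–288). Raise straight up.

{"name": "jog_arm", "arguments": {"commands": [{"slide": [0,0,0.01],"twist": [0,0,0],"jaw": 0.8},{"slide": [0,0,0.02],"twist": [0,0,0],"jaw": 0.8},{"slide": [0,0,0.03],"twist": [0,0,0],"jaw": 0.8},{"slide": [-0.01,0.004,0.03],"twist": [0,0,0],"jaw": 0.8},{"slide": [-0.015,0.006,0.03],"twist": [0,0,0],"jaw": 0.8},{"slide": [-0.015,0.006,0.02],"twist": [0,0,0],"jaw": 0.6},{"slide": [0,0,0],"twist": [0,0,0],"jaw": 0.2},{"slide": [0,0,0],"twist": [0,0,0],"jaw": 0.2}]}}

```text
clock: 10.27
eef_pos: [0.3804, -0.3348, 0.2033]
orientation: [179.7, -0.3, -23.8]
contact_force: [-0.3, 0.1, -0.1]
finger_gap: 0.0514
```

```bash
python3 - <<'E'
from h import *
s=status.get_state();print(s["clock"],s["eef_pos"],s["orientation"],s["contact_force"],s["finger_gap"])
w=cams.get_image("wrist");cv2.imwrite("pics/w14.png",bgr(w));np.savez("w14.npz",**w)
E
```

```text
10.2667 [ 0.38037652 -0.33483656  0.20331471] [179.65724601  -0.34298071 -23.83441068] [-0.2834585   0.06323125 -0.12730531] 0.05135502400865162
```

View pics/w14.png

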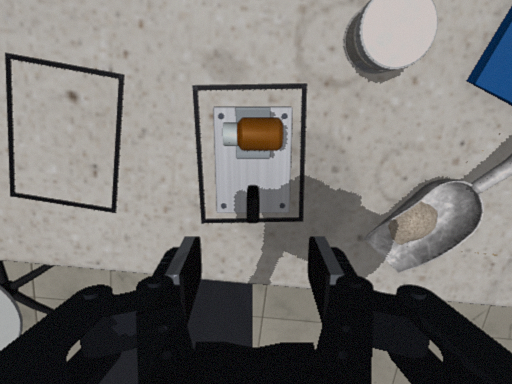

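The vial sits on the cradle (223–283, row 134), with the handle at (252,203). I'll measure the seating, the sled pose and the handle.

```bash
python3 - <<'E'
from h import *
w=dict(np.load("w14.npz"));im=bgr(w)
cv2.imwrite("pics/w14c.png",cv2.resize(im[80:230,190:315],None,fx=4,fy=4,interpolation=cv2.INTER_CUBIC))
for v in ((223,134),(283.5,134)): print(onz(w,*v,.054))
E
```

```text
[ 0.4312676  -0.32804955  0.054     ]
[ 0.41045297 -0.37508777  0.054     ]
```

View pics/w14c.png

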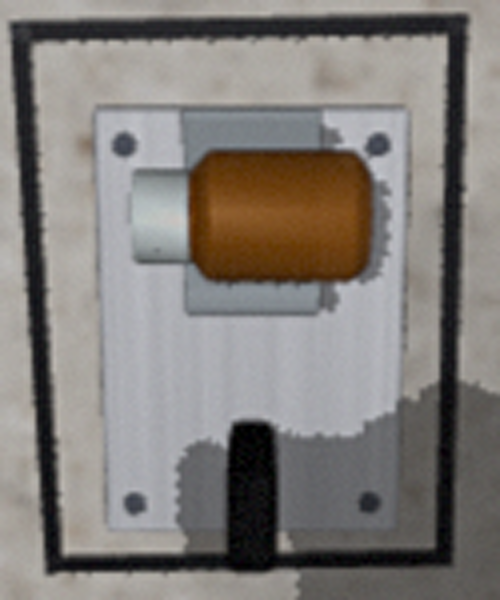

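```bash
python3 - <<'E'
from h import *
w=dict(np.load("w14.npz"))
f=lambda u,v,z:onz(w,190+u/4,80+v/4,z)[:2]
P=np.float32([f(u,v,.008) for u,v in((95,106),(412,107),(396,531),(107,527))])
r=cv2.minAreaRect(P);print(P.mean(0),r)
y0=np.mean([yaw(P[3],P[0]),yaw(P[2],P[1]),yaw(P[1],P[0])-90,yaw(P[2],P[3])-90]);print(y0)
a=np.radians(y0);x=np.array([np.cos(a),np.sin(a)])
C=P.mean(0);print("handle",C-.036*x,"seat",C+.033*x,"vial",f(253,216,.054))
print("handle rear top",f(250,568,.055)," mid top pts -> y check",f(252,520,.055),((f(252,520,.055)-C)@[-x[1],x[0]]))
c=np.r_[C-.036*x,.041];go(np.r_[c[:2],.13],tilt(y0,0));go(c,tilt(y0,0))
E
```

```text
[ 0.39112705 -0.33840424] ((0.39097949862480164, -0.33833229541778564), (0.07685347646474838, 0.1089879497885704), 65.84069061279297)
-24.278913
handle [ 0.3583111 -0.3236018] seat [ 0.42120835 -0.35197315] vial [ 0.4208656  -0.35155664]
handle rear top [ 0.34840604 -0.31871367]  mid top pts -> y check [ 0.35883874 -0.32383738] 2.215275134965014e-06
dp [-0.0222  0.0113 -0.0732] w [ 0.0079  0.0029 -0.0079] rows>= 1.89
dp [-0.0222  0.0113 -0.1622] w [ 0.0079  0.0029 -0.0079] rows>= 4.0
```

The vial is within 0.5 mm of the seat and the handle is at (0.358, -0.324), yaw -24°. I'll descend on the handle.

{"name": "jog_arm", "arguments": {"commands": [{"slide": [-0.0074,0.0037,-0.015],"twist": [0.0026,0.001,-0.0026],"jaw": 0.2},{"slide": [-0.0074,0.0037,-0.02],"twist": [0.0026,0.001,-0.0026],"jaw": 0.2},{"slide": [-0.0074,0.0037,-0.02],"twist": [0.0026,0.001,0],"jaw": 0.2},{"slide": [0,0,-0.015],"twist": [0,0,0],"jaw": 0.2},{"slide": [0,0,0],"twist": [0,0,0],"jaw": 0.2}]}}

```text
clock: 10.73
eef_pos: [0.3589, -0.3231, 0.1272]
orientation: [-179.9, 0.1, -24.1]
contact_force: [0.1, 0.7, -0.9]
finger_gap: 0.0512
```

```bash
python3 - <<'E'
from h import *
s=status.get_state();print(s["clock"],s["eef_pos"],s["orientation"],s["contact_force"],s["finger_gap"])
go([.3584,-.3237,.043],tilt(-24,0))
E
```

```text
10.7333 [ 0.35887451 -0.32312843  0.12721838] [-1.79901539e+02  1.20220103e-01 -2.40978991e+01] [ 0.09531698  0.65854132 -0.8554786 ] 0.051180846158586715
dp [-0.0005 -0.0006 -0.0842] w [-0.0024 -0.0012  0.0017] rows>= 2.05
```

{"name": "jog_arm", "arguments": {"commands": [{"slide": [-0.0003,-0.0003,-0.015],"twist": [-0.001,0,0.001],"jaw": 0.2},{"slide": [0,0,-0.02],"twist": [0,0,0],"jaw": 0.2},{"slide": [0,0,-0.015],"twist": [0,0,0],"jaw": 0.2},{"slide": [0,0,0],"twist": [0,0,0],"jaw": 0.2}]}}

```text
clock: 11.07
eef_pos: [0.3598, -0.3234, 0.0735]
orientation: [-179.8, 0.3, -24.0]
contact_force: [-0.9, 0.0, -1.0]
finger_gap: 0.0515
```

```bash
python3 - <<'E'
from h import *
s=status.get_state();print(s["clock"],s["eef_pos"],s["orientation"],s["contact_force"],s["finger_gap"])
go([.3584,-.3237,.043],tilt(-24,0))
w=cams.get_image("wrist");cv2.imwrite("pics/w15.png",bgr(w))
E
```

```text
11.0667 [ 0.35977119 -0.32344156  0.07349706] [-179.83484725    0.29886588  -23.9988248 ] [-0.90301125  0.02897878 -0.97078387] 0.051504266361129404
dp [-0.0014 -0.0003 -0.0305] w [-0.0048 -0.0036 -0.    ] rows>= 0.74
```

View pics/w15.png

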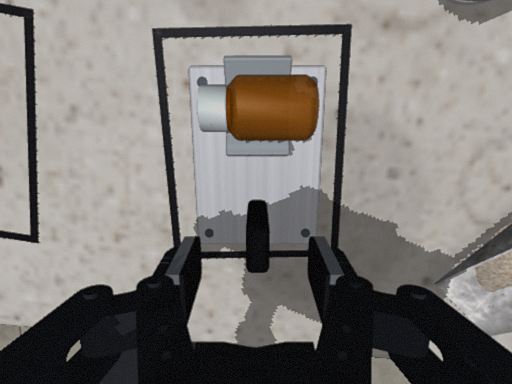

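The handle (col 258) lies between the jaws (200–310), in good line. Down the last 30 mm.

{"name": "jog_arm", "arguments": {"commands": [{"slide": [-0.0007,-0.0002,-0.01],"twist": [-0.0024,-0.0018,0],"jaw": 0.2},{"slide": [-0.0007,-0.0002,-0.01],"twist": [-0.0024,-0.0018,0],"jaw": 0.2},{"slide": [0,0,-0.007],"twist": [0,0,0],"jaw": 0.2},{"slide": [0,0,0],"twist": [0,0,0],"jaw": 0.2}]}}

```text
clock: 11.45
eef_pos: [0.3614, -0.3265, 0.0497]
orientation: [179.8, -0.3, -24.0]
contact_force: [-0.6, -0.6, -0.3]
finger_gap: 0.0515
```

```bash
python3 - <<'E'
from h import *
s=status.get_state();print(s["clock"],s["eef_pos"],s["orientation"],s["contact_force"],s["finger_gap"])
go([.3584,-.3237,.043],tilt(-24,0))
w=cams.get_image("wrist");cv2.imwrite("pics/w16.png",bgr(w))
E
```

```text
11.45 [ 0.36136928 -0.32650634  0.04971137] [179.84546093  -0.31252918 -23.95255994] [-0.63141142 -0.64069354 -0.26802012] 0.051453767420149336
dp [-0.003   0.0028 -0.0067] w [ 0.0047  0.0039 -0.0008] rows>= 0.19
```

View pics/w16.png

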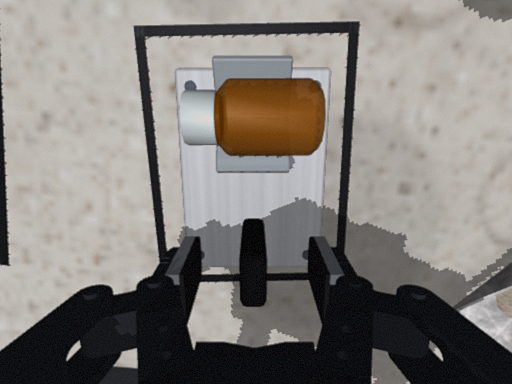

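{"name": "jog_arm", "arguments": {"commands": [{"slide": [-0.003,0.0026,-0.005],"twist": [0.004,0.004,0],"jaw": 0.1},{"slide": [0,0,-0.001],"twist": [0,0,0],"jaw": -0.2},{"slide": [0,0,0],"twist": [0,0,0],"jaw": -0.4},{"slide": [0,0,0],"twist": [0,0,0],"jaw": -0.6}]}}

```text
clock: 11.83
eef_pos: [0.3595, -0.325, 0.046]
orientation: [179.9, -0.2, -23.9]
contact_force: [1.0, -0.2, -0.5]
finger_gap: 0.0171
```

```bash
python3 - <<'E'
from h import *
s=status.get_state();print(s["clock"],s["eef_pos"],s["orientation"],s["contact_force"],s["finger_gap"])
go([.3584,-.3237,.043],tilt(-24,0))
E
```

```text
11.8333 [ 0.35945648 -0.32503199  0.04599993] [179.86174201  -0.20105563 -23.94145148] [ 1.03550737 -0.20138228 -0.48307028] 0.017117902415076516
dp [-0.0011  0.0013 -0.003 ] w [ 0.0036  0.0022 -0.001 ] rows>= 0.08
```

{"name": "jog_arm", "arguments": {"commands": [{"slide": [-0.001,0.001,-0.002],"twist": [0.003,0.002,0],"jaw": -0.6},{"slide": [0,0,0],"twist": [0,0,0],"jaw": -0.7},{"slide": [0,0,0],"twist": [0,0,0],"jaw": -0.9},{"slide": [0,0,0],"twist": [0,0,0],"jaw": -1},{"slide": [0,0,0],"twist": [0,0,0],"jaw": -1}]}}

```text
clock: 12.25
eef_pos: [0.3586, -0.3243, 0.0446]
orientation: [180.0, -0.1, -24.0]
contact_force: [0.5, -0.6, -0.0]
finger_gap: 0.0109
```

```bash
python3 - <<'E'
from h import *
s=status.get_state();print(s["clock"],s["eef_pos"],s["orientation"],s["contact_force"],s["finger_gap"])
w=cams.get_image("wrist");cv2.imwrite("pics/w17.png",bgr(w));np.savez("w17.npz",**w)
E
```

```text
12.25 [ 0.3586386  -0.32430271  0.04461275] [ 1.79951948e+02 -8.51944733e-02 -2.39620840e+01] [ 0.45818108 -0.59014319 -0.03778414] 0.010943773998578047
```

View pics/w17.png

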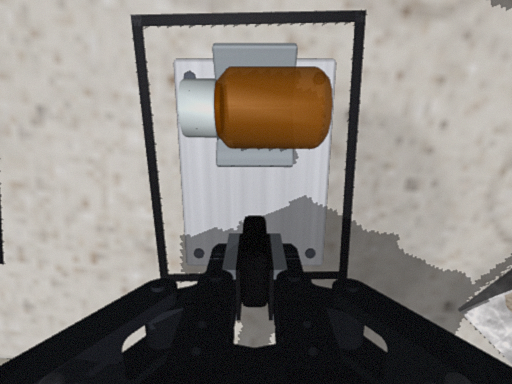

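The handle is gripped (gap 10.9 mm) and the vial is unmoved. I'll start the slide slowly, with a faint downward bias so it never lifts.

{"name": "jog_arm", "arguments": {"commands": [{"slide": [0.0015,0.0026,-0.0005],"twist": [0,0,-0.002],"jaw": -1},{"slide": [0.0025,0.0043,-0.0005],"twist": [0,0,-0.004],"jaw": -1},{"slide": [0.003,0.0051,-0.0005],"twist": [0,0,-0.005],"jaw": -1},{"slide": [0.003,0.0051,-0.0005],"twist": [0,0,-0.005],"jaw": -1}]}}

```text
clock: 12.63
eef_pos: [0.3686, -0.3121, 0.0448]
orientation: [179.5, -0.4, -24.9]
contact_force: [-3.2, -3.9, 3.9]
finger_gap: 0.0114
```

```bash
python3 - <<'E'
from h import *
s=status.get_state();print(s["clock"],s["eef_pos"],s["orientation"],s["contact_force"],s["finger_gap"])
w=cams.get_image("wrist");cv2.imwrite("pics/w18.png",bgr(w))
E
```

```text
12.6333 [ 0.36862158 -0.31210726  0.04480963] [179.50379578  -0.397688   -24.94577299] [-3.2182203 -3.8797917  3.876814 ] 0.011426171273829446
```

View pics/w18.png

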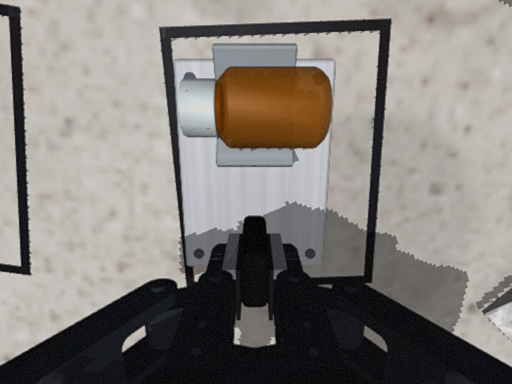

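The sled follows (Fz +3.9 N, pressed lightly on the bench). Continue.

{"name": "jog_arm", "arguments": {"commands": [{"slide": [0.0035,0.0062,-0.0004],"twist": [0.0004,0.0004,-0.0062],"jaw": -1},{"slide": [0.0037,0.0066,-0.0004],"twist": [0.0004,0.0004,-0.0064],"jaw": -1},{"slide": [0.0037,0.0066,-0.0004],"twist": [0.0004,0.0004,-0.0064],"jaw": -1},{"slide": [0.0037,0.0066,-0.0004],"twist": [0.0004,0.0004,-0.0064],"jaw": -1},{"slide": [0.0037,0.0066,-0.0004],"twist": [0.0004,0.0004,-0.0064],"jaw": -1},{"slide": [0.0037,0.0066,-0.0004],"twist": [0.0004,0.0004,-0.0064],"jaw": -1},{"slide": [0.0037,0.0066,-0.0004],"twist": [0.0004,0.0004,-0.0064],"jaw": -1},{"slide": [0.0037,0.0066,-0.0004],"twist": [0.0004,0.0004,-0.0064],"jaw": -1}]}}

```text
clock: 13.35
eef_pos: [0.4003, -0.265, 0.0452]
orientation: [179.0, -0.7, -27.9]
contact_force: [-2.7, -4.9, 4.5]
finger_gap: 0.011
```

```bash
python3 - <<'E'
from h import *
s=status.get_state();print(s["clock"],s["eef_pos"],s["orientation"],s["contact_force"],s["finger_gap"])
go([.4603,-.1522,.0445],tilt(-33.9,0))
w=cams.get_image("wrist");cv2.imwrite("pics/w19.png",bgr(w))
E
```

```text
13.35 [ 0.40029231 -0.26501107  0.04516929] [178.97219207  -0.72160149 -27.86791459] [-2.73550186 -4.91400283  4.48107519] 0.010956395867186785
dp [ 0.06    0.1128 -0.0007] w [ 0.0219  0.0016 -0.1052] rows>= 3.12
```

View pics/w19.png

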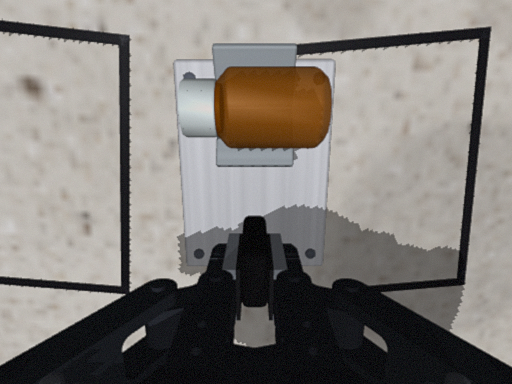

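Still riding well. The tool has tilted about 1.2°, so I'll correct that while continuing.

{"name": "jog_arm", "arguments": {"commands": [{"slide": [0.004,0.0075,-0.0004],"twist": [0.006,0.001,-0.007],"jaw": -1},{"slide": [0.0043,0.0081,-0.0004],"twist": [0.006,0.001,-0.0076],"jaw": -1},{"slide": [0.0043,0.0081,-0.0004],"twist": [0.006,0.001,-0.0076],"jaw": -1},{"slide": [0.0043,0.0081,-0.0004],"twist": [0.005,0.001,-0.0076],"jaw": -1},{"slide": [0.0043,0.0081,-0.0004],"twist": [0.004,0.001,-0.0076],"jaw": -1},{"slide": [0.0043,0.0081,-0.0004],"twist": [0.003,0.001,-0.0076],"jaw": -1},{"slide": [0.0043,0.0081,-0.0004],"twist": [0.003,0.001,-0.0076],"jaw": -1},{"slide": [0.0043,0.0081,-0.0004],"twist": [0.003,0.001,-0.0076],"jaw": -1}]}}

```text
clock: 14.07
eef_pos: [0.4378, -0.2031, 0.0446]
orientation: [-179.7, 0.2, -31.6]
contact_force: [-3.7, -5.9, 5.9]
finger_gap: 0.0113
```

```bash
python3 - <<'E'
from h import *
s=status.get_state();print(s["clock"],s["eef_pos"],s["orientation"],s["contact_force"],s["finger_gap"])
go([.4603,-.1522,.0445],tilt(-33.9,0))
w=cams.get_image("wrist");cv2.imwrite("pics/w20.png",bgr(w))
E
```

```text
14.0667 [ 0.43778267 -0.2031484   0.04458969] [-179.69239721    0.19188186  -31.60494725] [-3.70887107 -5.93909014  5.8884335 ] 0.011269328267563114
dp [ 0.0225  0.0509 -0.0001] w [-0.0063  0.0001 -0.04  ] rows>= 1.36
```

View pics/w20.png

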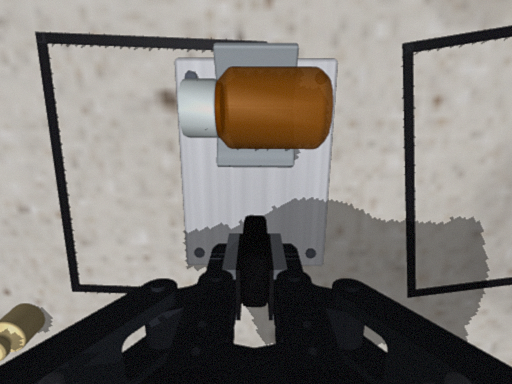

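```bash
python3 - <<'E'
from h import *
d=cams.get_image("top")
p=onz(d,180+253/4,135+357/4,.015);print("weight50",p)
a=np.radians(-33.9);x=np.array([np.cos(a),np.sin(a)]);y=np.array([-x[1],x[0]])
r=p[:2]-[.4603,-.1522];print("rel handle at goal, along sled x,y",r@x,r@y)
cv2.imwrite("pics/t21.png",cv2.resize(bgr(d)[135:285,180:380],None,fx=4,fy=4))
E
```

```text
weight50 [ 0.45869343 -0.05186885  0.015     ]
rel handle at goal, along sled x,y -0.05729267781008212 0.08238003048916391
```

View pics/t21.png

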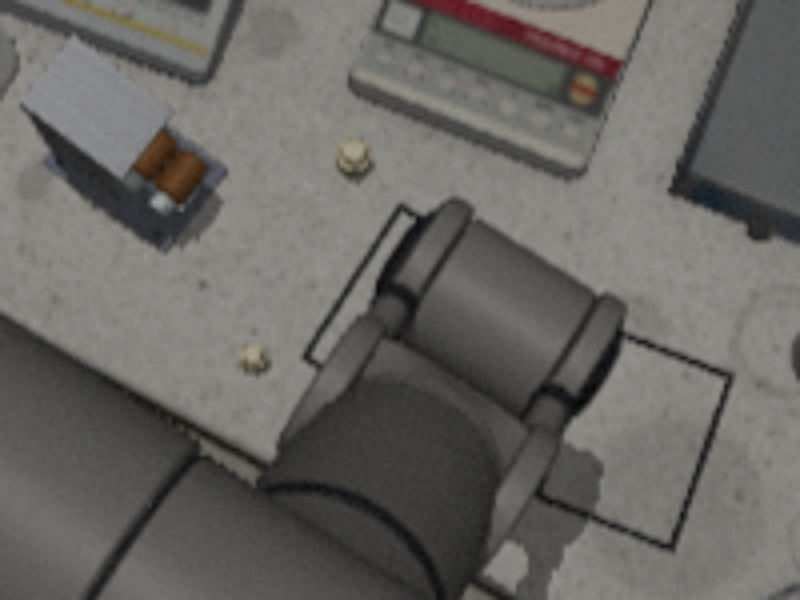

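The weight is 57 mm behind and 82 mm beside the grip at the goal, so it's clear. Last stretch.

{"name": "jog_arm", "arguments": {"commands": [{"slide": [0.0037,0.0083,-0.0004],"twist": [0,0,-0.0066],"jaw": -1},{"slide": [0.0037,0.0083,-0.0004],"twist": [0,0,-0.0066],"jaw": -1},{"slide": [0.0037,0.0083,-0.0004],"twist": [0,0,-0.0066],"jaw": -1},{"slide": [0.0037,0.0083,-0.0004],"twist": [0.001,0,-0.0066],"jaw": -1},{"slide": [0.003,0.006,-0.0004],"twist": [0.001,0,-0.005],"jaw": -1},{"slide": [0.0015,0.003,-0.0004],"twist": [0,0,-0.003],"jaw": -1},{"slide": [0,0,0],"twist": [0,0,0],"jaw": -1}]}}

```text
clock: 14.75
eef_pos: [0.4594, -0.1626, 0.0446]
orientation: [-179.7, -0.2, -33.5]
contact_force: [0.4, -0.2, -0.3]
finger_gap: 0.0112
```

```bash
python3 - <<'E'
from h import *
s=status.get_state();print(s["clock"],s["eef_pos"],s["orientation"],s["contact_force"],s["finger_gap"])
go([.4603,-.1522,.0445],tilt(-33.9,0))
w=cams.get_image("wrist");cv2.imwrite("pics/w22.png",bgr(w));np.savez("w22.npz",**w)
E
```

```text
14.75 [ 0.45935158 -0.16261372  0.04460684] [-1.79749595e+02 -1.62183103e-01 -3.35293679e+01] [ 0.37513404 -0.16224234 -0.25718472] 0.01118801338752669
dp [ 0.0009  0.0104 -0.0001] w [-0.0021  0.0048 -0.0065] rows>= 0.26
```

View pics/w22.png

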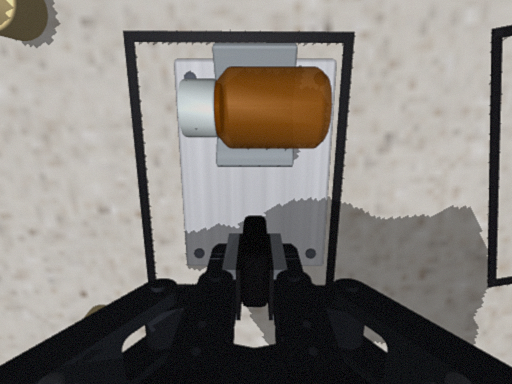

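The tape gaps (48 px left, 15 px right) agree with the state: about 10 mm to go. Finishing the shift.

{"name": "jog_arm", "arguments": {"commands": [{"slide": [0.0002,0.004,-0.0004],"twist": [-0.0005,0.001,-0.002],"jaw": -1},{"slide": [0.0002,0.0045,-0.0004],"twist": [-0.0005,0.001,-0.003],"jaw": -1},{"slide": [0.0001,0.003,-0.0003],"twist": [0,0,-0.002],"jaw": -1},{"slide": [0,0,0],"twist": [0,0,0],"jaw": -1}]}}

```text
clock: 15.13
eef_pos: [0.4614, -0.1537, 0.0446]
orientation: [-179.9, -0.4, -33.9]
contact_force: [0.6, 1.1, 1.0]
finger_gap: 0.011
```

```bash
python3 - <<'E'
from h import *
s=status.get_state();print(s["clock"],s["eef_pos"],s["orientation"],s["contact_force"],s["finger_gap"])
go([.4603,-.1522,.0445],tilt(-33.9,0))
w=cams.get_image("wrist");cv2.imwrite("pics/w23.png",bgr(w));np.savez("w23.npz",**w)
E
```

```text
15.1333 [ 0.46141022 -0.1537088   0.04462496] [-179.92252242   -0.44524661  -33.91404772] [0.61015354 1.11256507 0.95850784] 0.010989919010200928
dp [-0.0011  0.0015 -0.0001] w [0.0032 0.0072 0.0002] rows>= 0.06
```

View pics/w23.png

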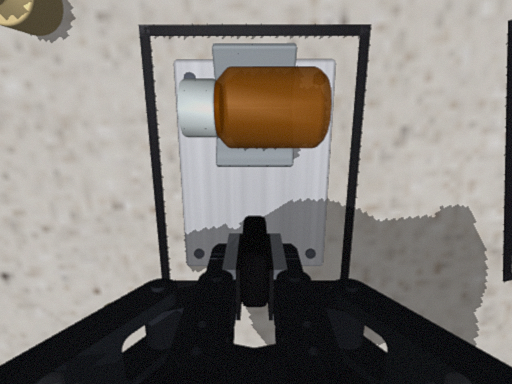

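```bash
python3 - <<'E'
from h import *
w=dict(np.load("w23.npz"));im=bgr(w)
cv2.imwrite("pics/w23c.png",cv2.resize(im[10:300,130:385],None,fx=2,fy=2,interpolation=cv2.INTER_CUBIC))
P=np.float32([onz(w,u,v,.008)[:2] for u,v in((175,59.5),(336,59.5),(324,266),(186.5,266))]);C=P.mean(0)
print("plate",C,np.hypot(*(P[0]-P[1])),np.hypot(*(P[1]-P[2])),[yaw(P[3],P[0]),yaw(P[2],P[1]),yaw(P[1],P[0])-90,yaw(P[2],P[3])-90])
Q=np.float32([onz(w,u,v,0)[:2] for u,v in((140,26),(370,25))]);print("mark top corners",Q,np.hypot(*(Q[0]-Q[1])),yaw(Q[1],Q[0])-90)
a=np.radians(-33.9);x=np.array([np.cos(a),np.sin(a)]);y=np.array([-x[1],x[0]])
M=Q.mean(0)-.072*x;print("mark",M,"sled offset x,y",(C-M)@x,(C-M)@y)
E
```

```text
plate [ 0.49094808 -0.17288509] 0.07604574 0.1084848 [np.float32(-34.375504), np.float32(-33.474895), np.float32(-33.92532), np.float32(-33.860085)]
mark top corners [[ 0.5803564  -0.16581029]
 [ 0.5187674  -0.25812885]] 0.11097713 -33.708668
mark [ 0.48980103 -0.17181192] sled offset x,y 0.0015506182902995818 -0.0002509828712279723
```

View pics/w23c.png

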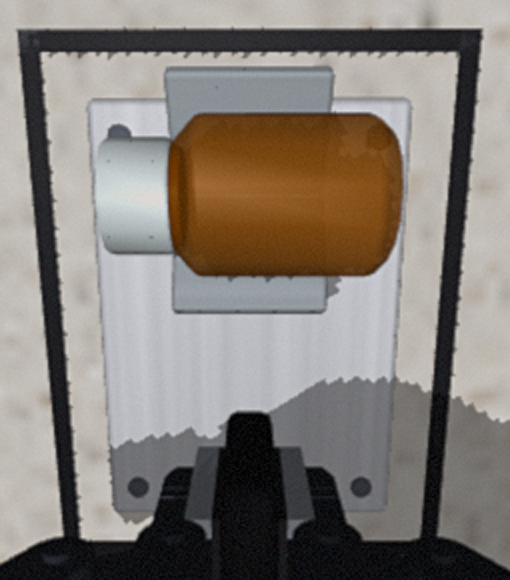

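The sled is within about 1.5 mm of the outline's centre and 0.2° of its yaw, with the vial still centred. Release.

{"name": "jog_arm", "arguments": {"commands": [{"slide": [0,0,0],"twist": [0,0,0],"jaw": -0.6},{"slide": [0,0,0],"twist": [0,0,0],"jaw": -0.2},{"slide": [0,0,0],"twist": [0,0,0],"jaw": 0.2},{"slide": [0,0,0],"twist": [0,0,0],"jaw": 0.2},{"slide": [0,0,0.008],"twist": [0,0,0],"jaw": 0.2},{"slide": [0,0,0.015],"twist": [0,0,0],"jaw": 0.2},{"slide": [0,0,0.025],"twist": [0,0,0],"jaw": 0.2},{"slide": [0,0,0.03],"twist": [0,0,0],"jaw": 0.2},{"slide": [-0.01,0,0.035],"twist": [0,0,0],"jaw": 0.2},{"slide": [-0.02,0,0.035],"twist": [0,0,0],"jaw": 0.2},{"slide": [-0.02,0,0.02],"twist": [0,0,0],"jaw": 0.2},{"slide": [0,0,0],"twist": [0,0,0],"jaw": 0.2}]}}

```text
clock: 16.18
eef_pos: [0.4052, -0.1502, 0.2191]
orientation: [-179.9, 0.3, -33.9]
contact_force: [1.0, 0.1, 1.4]
finger_gap: 0.0513
```

```bash
python3 - <<'E'
from h import *
s=status.get_state();print(s["clock"],s["eef_pos"],s["orientation"],s["contact_force"],s["finger_gap"])
w=cams.get_image("wrist");cv2.imwrite("pics/w24.png",bgr(w));np.savez("w24.npz",**w)
E
```

```text
16.1833 [ 0.40520785 -0.1501569   0.21908853] [-179.88996778    0.25162375  -33.88065467] [0.98590848 0.11276984 1.43631159] 0.05129025986213969
```

View pics/w24.png

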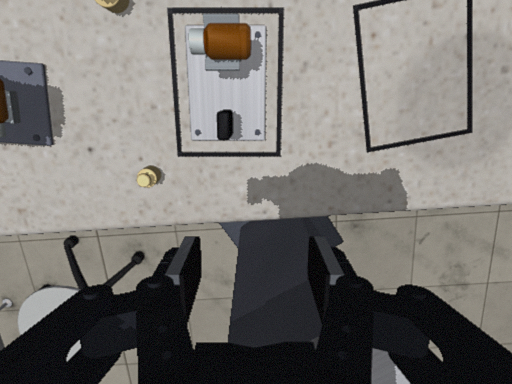

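```bash
python3 - <<'E'
from h import *
w=dict(np.load("w24.npz"));im=bgr(w);g=cv2.cvtColor(im,cv2.COLOR_BGR2GRAY)
P=np.float32([onz(w,u,v,.008)[:2] for u,v in((186,26),(266.5,24.5),(265.5,139),(190.5,141))]);C=P.mean(0)
Q=np.float32([onz(w,u,v,0)[:2] for u,v in((168,9),(283.5,8),(281,155),(179,157))]);M=Q.mean(0)
for n,A in(("plate",P),("mark",Q)): print(n,A.mean(0),np.hypot(*(A[0]-A[1])),np.hypot(*(A[1]-A[2])),cv2.minAreaRect(A))
a=np.radians(-33.9);x=np.array([np.cos(a),np.sin(a)]);y=np.array([-x[1],x[0]])
print("offset",(C-M)@x,(C-M)@y)
V=np.mean([onz(w,u,40.5,.054)[:2] for u in(188.5,251.5)],0);print("vial-sled",(V-C)@x,(V-C)@y)
d=cams.get_image("top");cv2.imwrite("pics/t25.png",cv2.resize(bgr(d)[135:285,180:380],None,fx=4,fy=4,interpolation=cv2.INTER_CUBIC))
cv2.imwrite("pics/w24c.png",cv2.resize(im[0:200,130:330],None,fx=3,fy=3,interpolation=cv2.INTER_CUBIC))
cv2.imwrite("pics/t25f.png",bgr(d))
E
```

```text
plate [ 0.49027854 -0.17289333] 0.07644343 0.10787746 ((0.4903896152973175, -0.17234601080417633), (0.07850094139575958, 0.1098773404955864), 56.19197082519531)
mark [ 0.48926064 -0.17238833] 0.11075543 0.14193857 ((0.48897552490234375, -0.17216652631759644), (0.11086621880531311, 0.14338822662830353), 56.52328109741211)
offset 0.0011265295883742905 0.0001485713132101391
vial-sled 0.03377356888680627 0.0012717179804044697
```

View pics/w24c.png

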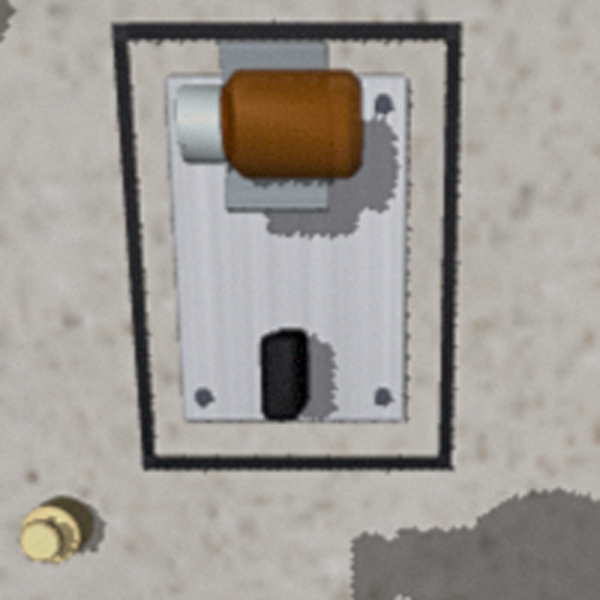

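View pics/t25.png

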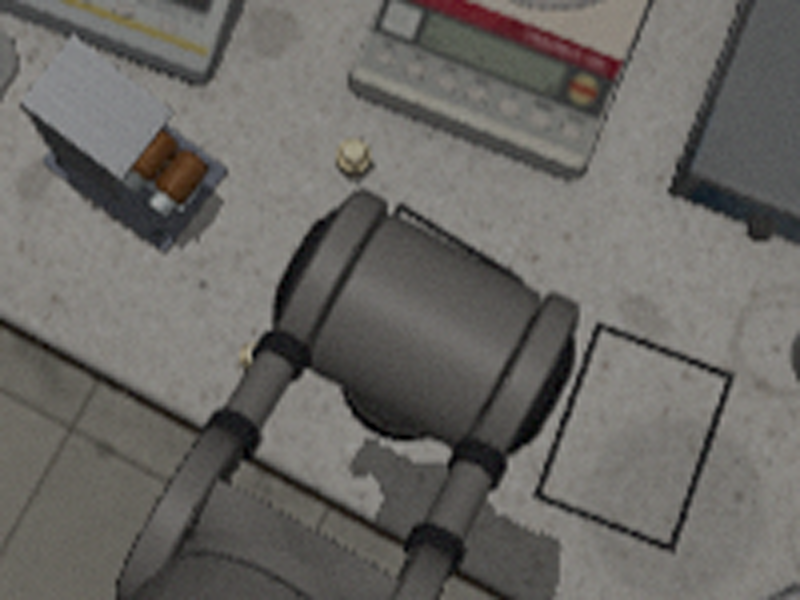

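Everything stands as wanted: the sled is straight inside mark_b, the vial is on the cradle, the other two vials are at the stop, and the weights are where they were. Handing in.

```bash
python3 -c "
from bench import env,status
print(status.get_state()['clock']);print(env.close_job())"
```

```text
16.2833
the job is handed in; nothing more can be done
None
```

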